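Set the lino block up on the sloping easel and clamp it

TASK

Get the big lino block ready to be cut: take it out of the dowel rack and stand it on the sloping easel, lino side out, centred on the thumb notch, its lower edge fully down in the groove of the ledge and its back leaning on the backboard, and let go of it. Then take the spring clamp off the end of the plywood caddy and clip it well down over the top edge, to one side of the notch, square to the edge, so that it pinches block and backboard together. Leave the small blocks and the tin and jar in the caddy where they are.

Things in the scene. Friction and masses are not known exactly. Their poses are not given: they have to be found in the camera images.
- panel: Plywood backboard of the fixed easel, 220 mm wide (y), 8 mm thick, 117 mm high above its ledge (z), leaning 30 degrees back from vertical. Origin: middle of the line where its front face meets the ledge's floor, 45 mm above the table. x points out of the front face (away from the robot and upward), y along the ledge, z up the slope. Front face x = 0, back x = -8 mm.
- ledge (a point): Middle of the groove of the ledge, on its floor, panel axes. The groove runs the whole width, 15 mm from backboard (panel x = 0) to lip; the lip rises 14 mm square to the floor, then flares outward, to 24 mm from the backboard at 26 mm up.
- notch (a point): Middle of the backboard's top edge, where an open thumb notch goes through the board: 64 mm wide, 60 mm deep from the top (lower corners cut slantwise), so that fingers can pass behind the block. Either side of it the top edge runs on for 78 mm. Behind, the board is free for 65 mm down, save two thin props 98 mm left and right of the middle that meet it 77 mm down.
- block_mid (a point): Centre of the big lino block, a flat printing block 170 mm wide (y), 120 mm high (z), 10 mm thick (x): grey linoleum on its +x face, brown MDF on the back; 0.14 to 0.28 kg. It stands upright in a slot of the rack, lower edge 18 mm above the table, lino side away from the robot, and may lean a few degrees.
- block_face (a point): Centre of the block's lino face, 5 mm to +x of the block's centre.
- block: The same big lino block; origin at the middle of its lower edge, axes as at its centre.
- clip_grip (a point): Between the handles of the spring clamp, 50 mm above its hinge pin, on its middle line. Black nylon hand clamp, 128 mm long, 26 mm wide (y); z points from jaws to handles; handles and jaws move along x. Like a clothes-peg: pressing the handles (24 mm wide, 8 to 72 mm above the pin) together opens the jaws below the pin. Mass 95 g. Parked jaws down on the near end of the caddy.
- clip_mouth (a point): Point midway between the clamp's two rubber jaw pads, 49 mm below the pin (99 mm below the grip point), axes as at the grip point. The pads are 14 mm high, 26 mm wide; the jaw tips lie 7 mm below this point. What is pinched can reach up to 9 mm below the pin, that is 40 mm above this point.
- clip: The whole spring clamp; origin on its hinge pin, axes as at the grip point. Handles over their outer faces: parked 58 mm at the top, 37 mm at the foot; squeezed to the stop 34 mm and parallel, with the jaws 34 mm open. About 8 N on each handle starts to open it from 18 mm, 11 N brings it to the stop. Let go, it closes by itself, down to 4 mm; it bites 18 mm with about 9 N.
- clip_front (a joint): Turn of one clamp arm, rad: -0.146 jaws shut, 0 pinching 18 mm (pads parallel), 0.17 squeezed to the stop; the other arm mirrors it.
- caddy: Open plywood caddy, fixed, holding the tin and the jar: two 18 mm thick ends, 130 mm wide (y), 100 mm high, at x = -50 mm (the near one; the clamp is parked on it with 28 mm of bite, pin 128 mm and handle tops 199 mm above the table) and at x = 140 mm; sides 55 mm high. Origin on the table.
- rack: Dowel rack for blocks, fixed, 210 mm (x) by 170 mm (y); origin on the table at its middle. Three slots across x, at x = -60, 0 and 60 mm, each 14 mm wide between dowels at y = -45 and 45 mm, whose tops are 68 mm above the table.
- small_a: Smaller lino block, 110 mm wide, 65 mm high, 10 mm thick, in another slot of the rack; leave it. Origin at the middle of its lower edge.
- small_b: Smaller lino block, 130 mm wide, 60 mm high, 10 mm thick, in the third slot of the rack; leave it. Origin at the middle of its lower edge.
- tin: Ink tin, 64 mm across, 55 mm high, in the caddy; leave it. Origin at its foot.
- jar: Amber glass jar, 46 mm across, 75 mm high, in the caddy; leave it. Origin at its foot.
There are look-alikes about, which are no part of the job. Leave any purple look-alike of the block alone.

How it is judged:
By the outcome, as a careful person would: the job done as asked, in the order asked, and still so for the second after the job is handed in, with the robot touching nothing.
It also fails if it takes over 58 s, if anything falls off the work surface, if the arm or the gripper's body presses on something with over 40 N, if the wrist force passes 120 N, or if a joint passes its speed limit or range.

ROBOT

A 6-joint arm with a two-finger parallel gripper is mounted at the origin on the work surface. World frame = base frame: x ahead of the robot, y to its left, z up, the work surface at z = 0. Lengths are in m, angles in degrees, forces in N, time in s.
With the tool pointing down it reaches from about 0.4 to 0.825 m from the base axis. Payload 7 kg.
Tool frame: the origin (TCP) lies midway between the tips of the shut fingers; the grasp point (between the pads) lies 19 mm behind it (ctrl.hold_point_z is the distance from the TCP to the grasp point, in m); z points along the fingers, x is the direction in which the jaws open and shut, and the axes are right-handed (so a half turn about z gives the same grasp; the last joint's range is limited). The gripper opens to 88 mm and grips with 3 to 60 N. Pads are 19 mm wide; open, the fingers measure 130 mm over their backs; the gripper's body (78 mm by 193 mm) begins 47 mm behind the grasp point.
Start: joints at [87.095, 20.546, 0.682, 0, -70.136, -16.507], TCP at [0.224, 0.637, 0.227] pointing down, gripper open.
Joint ranges: [-176.03, 176.03], [-82.01, 121.73], [-58.28, 71.71], [-173.87, 95.51], [-174.79, -0.11], [-173.66, 173.66]. Speed limits (degrees/s): [136.94, 136.94, 172.46, 180, 180, 180].

INTERFACE

Orientations are given as [roll, pitch, yaw] about the fixed x, y, z axes, in that order (R = Rz(yaw) Ry(pitch) Rx(roll)).
In Python, from plant import ctrl gives the robot as it stands.
- The arm moves only by the tool apply_moves, never from a script. Its argument "motion" is a list of rows, each a list of 2 entries, a list of its own where there are three numbers: the shift along the world's x, y, z in cm, then the turn about the world's z in degrees. In form: [[[tx, ty, tz], roll], ...]. A call has 1 to 10 rows; each row is the pose to reach, as a shift and turn from the pose commanded when the call began; what a row does not reach only later rows make up. A row lasts 1/10 s, in which the tool goes at most 50 mm and 8.59 degrees, less where a joint would pass 70% of its speed; a pose out of reach is approached as far as the arm can. A call with a gripper value outside its range is refused whole. "hand" is the finger opening in cm, from 0 to 8.76, set as the call begins (left out, the last holds). The fingers move at their own pace and stop on an object; the grip force is fixed at half the most. Time passes only in rows, so rows that repeat a pose let the fingers close. It gives the time, the measured TCP pose, the force and the opening at its end, in the units of the state.
- ctrl.get_obs(): the state, without advancing time (a new reading comes with each control period).
- ctrl.snapshot(name): name is "scene" or "side" or "wrist"; returns (picture, depth): 384x512x3 uint8, blue, green, red; 384x512 float32, m along the optical axis (not along the pixel's ray), 0 where there is no reading.
- ctrl.camera_model(name): a dict with "fx", "fy", "cx", "cy" (pixels), "cam_to_world" (4x4, takes a point from camera to world coordinates); the wrist camera has in their place "tool_from_camera" (4x4, takes a point from camera to tool coordinates, whose origin is the TCP and whose axes are the tool frame's). Camera axes: x right, y down, z forward; pixel columns grow to the right and rows downward; lengths in m; the calibration is good to about 2 mm. The wrist camera is an equidistant fisheye: a pixel r from the principal point sees the ray r / f radians off the axis. A picture is of the moment at which its call begins: read the wrist's pose just before it. camera_model takes no time and is no camera call.
- ctrl.close_job(): hands the job in, once; it reports no verdict.
The state is a dict: "clock": time; "joint_pos": joint angles; "qvel": joint speeds; "tau": joint torques, N m; "tool_pos": TCP position; "orientation": TCP orientation; "force": force on the tool from outside, world axes, zero at the start; "moment": the same for the moment, N m; "opening": finger opening in m.
Only numpy, scipy, OpenCV 4.12 (cv2) and the standard library are available. Lean on these libraries where they do the work, as an engineer would, in place of code of your own. Each camera call takes 0.05 s, during which the arm holds its last target.

## Working session

There is one attempt and no reset: what is moved stays moved. The work goes in short steps, Python scripts to look and compute and a tool call to move; the robot and the scene stay as the last step left them, time stands still between calls to the robot, and variables do not carry over. Pictures are saved under pics/ and viewed, and the job is handed in when it is done.

Besides the shell and the picture viewer there is one more tool, called after "Call:" as name(argument=value, ...) on one line, values as JSON. apply_moves: Moves the arm, as the interface text tells. Its arguments: {"type":"object","properties":{"motion":{"type":"array"},"hand":{"type":"number"}},"required":["motion"]}

```bash
ls; mkdir -p pics
cat > h.py <<'E'
import numpy as np,cv2
from plant import ctrl
def pts(name,d,m=None):
    m=m or ctrl.camera_model(name)
    v,u=np.mgrid[0:384,0:512]
    P=np.stack([(u-m['cx'])/m['fx']*d,(v-m['cy'])/m['fy']*d,d],-1)
    T=np.array(m['cam_to_world']); return P@T[:3,:3].T+T[:3,3]
E
python3 - <<'E'
from h import *
o=ctrl.get_obs();print(o)
for n in ("scene","side"):
    im,d=ctrl.snapshot(n);cv2.imwrite(f'pics/{n}0.png',im);np.savez(f'{n}0.npz',im=im,d=d,P=pts(n,d))
    m=ctrl.camera_model(n);print(n,np.round(np.array(m['cam_to_world']),3),m['fx'])
print(ctrl.camera_model('wrist'))
E
```

```text
pics
{'clock': 0.0, 'joint_pos': array([ 8.70954142e+01,  2.05925606e+01,  6.32638872e-01, -2.14273300e-02,
       -7.01337142e+01, -1.65077709e+01]), 'qvel': array([-0.16155057,  0.01451363, -0.02363731, -0.04624477, -0.04512594,
       -0.0411829 ]), 'tau': array([-1.14636114e-03, -5.82713807e+01,  2.93058622e+01,  6.99699238e+00,
        6.87793960e-03, -1.59854899e-04]), 'tool_pos': array([0.22419118, 0.63616169, 0.22559723]), 'orientation': array([-1.79992703e+02, -9.55003458e-02, -1.09419661e+02]), 'force': array([-0.51965264, -0.32317006, -0.70567815]), 'moment': array([-0.02726478, -0.00181534, -0.01280143]), 'opening': 0.08760638018404296}
scene [[ 0.752  0.37  -0.545  1.208]
 [ 0.659 -0.42   0.624 -0.748]
 [ 0.002 -0.829 -0.56   0.871]
 [ 0.     0.     0.     1.   ]] 420.3622419243722
side [[ 0.843 -0.351  0.409  0.058]
 [-0.538 -0.519  0.664 -0.655]
 [-0.021 -0.78  -0.626  0.82 ]
 [ 0.     0.     0.     1.   ]] 404.7551070902638
{'fx': 297.3186396354542, 'fy': 297.3186396354542, 'cx': 259.53180971689255, 'cy': 193.11551921434886, 'tool_from_camera': array([[ 9.99999504e-01,  9.90399154e-04, -1.03392930e-04,
         8.52925614e-05],
       [-9.12275047e-04,  9.52809199e-01,  3.03568440e-01,
        -8.19953693e-02],
       [ 3.99167661e-04, -3.03568195e-01,  9.52809630e-01,
        -1.58215125e-01],
       [ 0.00000000e+00,  0.00000000e+00,  0.00000000e+00,
         1.00000000e+00]])}
```

View pics/scene0.png

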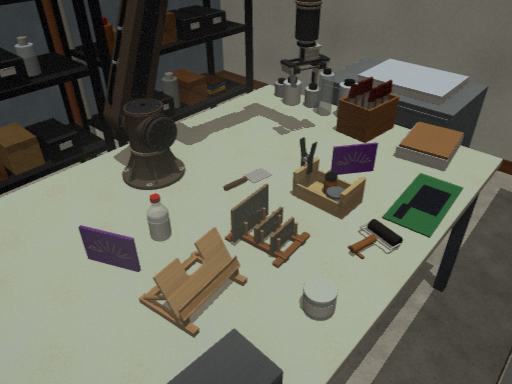

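View pics/side0.png

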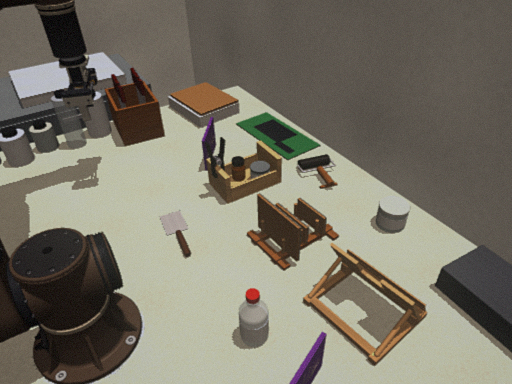

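The scene view shows the rack (~265,225), the easel (~200,280), the caddy with clamp (~325,185), and the purple look-alikes at (110,248) and (355,158). Next I'll zoom in.

Run:
```python
from h import *
a=np.load('scene0.npz');b=np.load('side0.npz')
c=cv2.resize(a['im'][125:335,135:375],None,fx=3.3,fy=2.8,interpolation=cv2.INTER_CUBIC)[:600,:800]
c=cv2.resize(a['im'][125:335,130:380],(714,600),interpolation=cv2.INTER_CUBIC);cv2.imwrite('pics/c1.png',c)
c=cv2.resize(b['im'][110:360,190:440],(600,600),interpolation=cv2.INTER_CUBIC);cv2.imwrite('pics/c2.png',c)
```

```text
(no output)
```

View pics/c1.png

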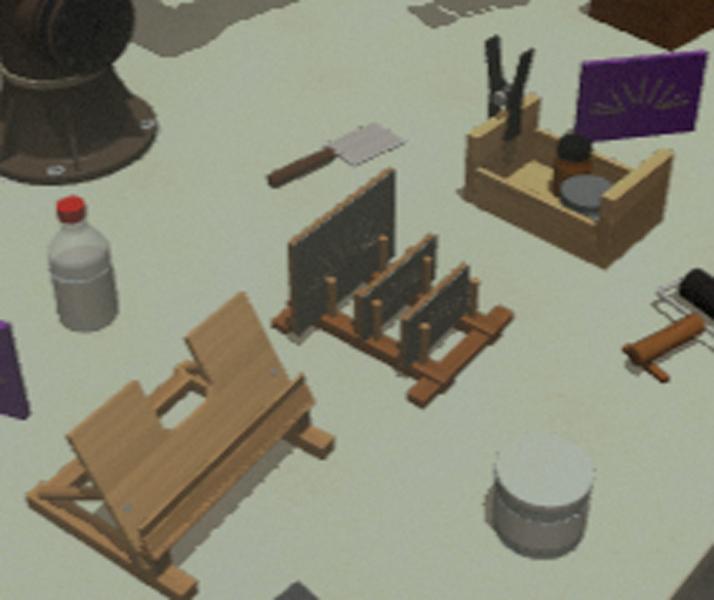

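View pics/c2.png

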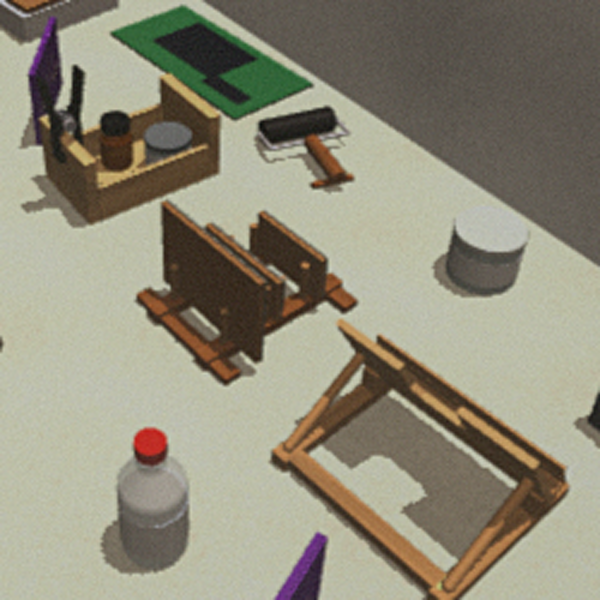

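```bash
cat >> h.py <<'E'
def fit(P):
    P=P[np.isfinite(P).all(1)]
    c=np.median(P,0)
    for t in (.02,.01,.006,.005,.005):
        U,S,V=np.linalg.svd(P-c,full_matrices=False);n=V[2]
        r=(P-c)@n; P2=P[abs(r)<t]; c=P2.mean(0)
        n=np.linalg.svd(P2-c,full_matrices=False)[2][2]; P=P2
    return c,n,P,np.std((P-c)@n)
def poly(pp,off,s):
    m=np.zeros((384,512),np.uint8)
    q=np.array(pp,float)/s+np.array(off);cv2.fillPoly(m,[np.round(q).astype(int)],1);return m>0
def ang(n): return np.degrees(np.arctan2(n[1],n[0])),np.degrees(np.arcsin(n[2]))
E
python3 - <<'E'
from h import *
a=np.load('scene0.npz');P=a['P'];d=a['d'];o=(130,125);s=2.857
print('table', [np.round(P[y,x],3) for x,y in((230,150),(330,260),(100,200))])
def go(name,pp):
    m=poly(pp,o,s)&(d>0);c,n,Q,sd=fit(P[m]); n=n*np.sign(n[0]);print(name,len(Q),m.sum(),np.round(c,4),np.round(n,3),'yaw,elev',np.round(ang(n),2),sd);return c,n,Q
c,n,Q=go('block',[(296,248),(391,182),(391,235),(378,236),(335,278),(296,285)])
go('easelL',[(80,438),(134,390),(165,438),(190,425),(220,430),(135,500)])
go('easelR',[(192,340),(240,302),(298,375),(255,405),(212,385)])
ce,ne,Qe=go('easel',[(80,438),(134,390),(160,440),(210,390),(192,340),(240,302),(298,375),(145,500)])
# extents: grow: all points within 6mm of plane near
for nm,c,n,R in(('block',c,n,.13),('easel',ce,ne,.16)):
    h=np.array([-n[1],n[0],0]);h/=np.linalg.norm(h);u=np.cross(n,h);u*=np.sign(u[2])
    q=(P-c).reshape(-1,3);k=(d.reshape(-1)>0)&(abs(q@n)<.006)&(np.linalg.norm(q,axis=1)<R)
    q=q[k];a_,b_=q@h,q@u
    print(nm,'h',np.round(np.percentile(a_,[0,.5,2,98,99.5,100]),4),'u',np.round(np.percentile(b_,[0,.5,2,98,99.5,100]),4),'hvec',h,'u',u)
    g=np.zeros((170,170),np.uint8)
    gi=((np.stack([b_,a_],1)+.17)/.002).astype(int)
    gi=gi[(gi>=0).all(1)&(gi<170).all(1)];g[169-gi[:,0],gi[:,1]]=255
    cv2.imwrite(f'pics/m_{nm}.png',cv2.resize(g,(510,510),interpolation=0))
E
```

```text
table [array([0.103, 0.313, 0.004]), array([0.773, 0.051, 0.   ]), array([ 0.008, -0.232,  0.   ])]
block 593 598 [ 0.5203 -0.0114  0.0962] [ 0.998  0.07  -0.002] yaw,elev [ 4.   -0.11] 0.0012678327802331606
easelL 843 845 [ 0.5914 -0.3448  0.1039] [0.86  0.101 0.5  ] yaw,elev [ 6.72 30.  ] 0.0015137771165388784
easelR 744 774 [ 0.5757 -0.2155  0.104 ] [0.859 0.105 0.501] yaw,elev [ 6.97 30.05] 0.0016565531393338952
easel 1844 1898 [ 0.5861 -0.2802  0.0996] [0.86  0.104 0.5  ] yaw,elev [ 6.93 30.02] 0.0016178579094813504
block h [-0.0886 -0.0844 -0.0824  0.0843  0.0879  0.0896] u [-0.0995 -0.0972 -0.0959  0.043   0.0442  0.0457] hvec [-0.0696855   0.99756901  0.        ] u [1.97205229e-03 1.37758330e-04 9.99998046e-01]
easel h [-0.1173 -0.1164 -0.1153  0.0987  0.1029  0.1072] u [-0.122  -0.1193 -0.1171  0.0537  0.0549  0.0559] hvec [-0.12062524  0.99269812  0.        ] u [-0.4966859  -0.06035355  0.86582941]
```

View pics/m_block.png

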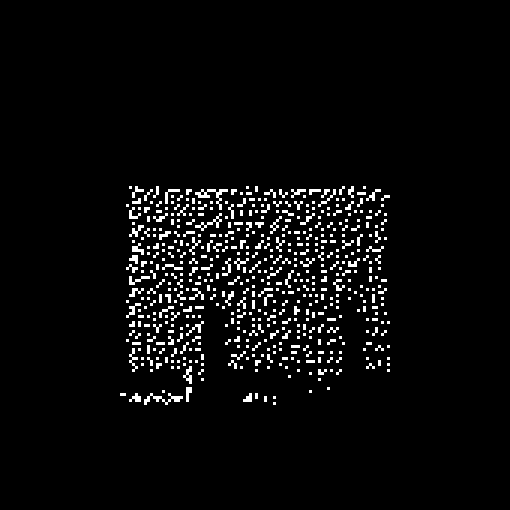

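View pics/m_easel.png

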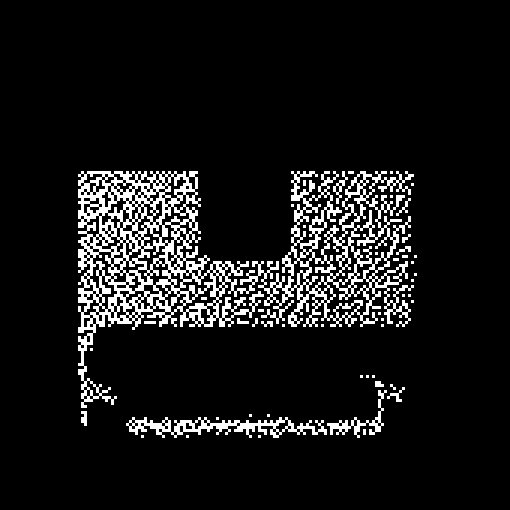

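```bash
python3 - <<'E'
from h import *
for nm in('scene','side'):
    a=np.load(nm+'0.npz');P=a['P'];d=a['d'];im=a['im'].astype(int)
    k=(d>0)&(P[...,0]>.3)&(P[...,0]<.75)&(P[...,1]>.03)&(P[...,1]<.4)&(P[...,2]>.07)
    if nm=='scene': k[:, :290]=0;k[:130]=0;k[:,345:]=0
    b=k&(im.max(2)<75)&(P[...,2]>.115)&(P[...,2]<.215)
    Q=P[b];print(nm,b.sum(),'uv',np.argwhere(b).min(0),np.argwhere(b).max(0))
    for lo in np.arange(.11,.21,.01):
        q=Q[(Q[:,2]>=lo)&(Q[:,2]<lo+.01)]
        if len(q):print(round(lo,2),len(q),np.round(np.r_[q.min(0)[:2],q.max(0)[:2],q.mean(0)[:2]],3))
    # caddy wood: top z in .09-.105
    w=k&(abs(P[...,2]-.1)<.004)&(im[...,2]>110)&(im[...,2]-im[...,0]>25)
    q=P[w];print('wood',len(q))
    for cx in (0,1):
        pass
    print(np.round(q[np.argsort(q[:,0])][::max(1,len(q)//25)],3))
E
python3 - <<'E'
import cv2
a=cv2.imread('pics/scene0.png')[130:220,285:385];cv2.imwrite('pics/c3.png',cv2.resize(a,(660,594),interpolation=2))
E
```

```text
scene 181 uv [138 300] [164 315]
0.11 7 [0.508 0.286 0.518 0.305 0.515 0.292]
0.12 18 [0.488 0.281 0.519 0.303 0.51  0.291]
0.13 32 [0.485 0.281 0.522 0.309 0.502 0.293]
0.14 21 [0.481 0.285 0.522 0.306 0.5   0.293]
0.15 19 [0.482 0.284 0.523 0.305 0.499 0.293]
0.16 22 [0.479 0.285 0.526 0.303 0.5   0.293]
0.17 23 [0.475 0.284 0.527 0.306 0.499 0.292]
0.18 20 [0.474 0.285 0.529 0.306 0.499 0.294]
0.19 19 [0.473 0.284 0.53  0.309 0.496 0.293]
wood 81
[[0.491 0.239 0.099]
 [0.492 0.243 0.101]
 [0.494 0.28  0.101]
 [0.495 0.295 0.103]
 [0.496 0.289 0.102]
 [0.497 0.259 0.104]
 [0.497 0.241 0.1  ]
 [0.498 0.258 0.101]
 [0.498 0.292 0.101]
 [0.499 0.239 0.098]
 [0.5   0.232 0.101]
 [0.5   0.349 0.101]
 [0.502 0.264 0.103]
 [0.503 0.358 0.102]
 [0.504 0.284 0.103]
 [0.505 0.248 0.1  ]
 [0.506 0.341 0.102]
 [0.506 0.287 0.103]
 [0.507 0.234 0.103]
 [0.507 0.351 0.103]
 [0.508 0.332 0.099]
 [0.508 0.35  0.099]
 [0.509 0.254 0.103]
 [0.683 0.233 0.1  ]
 [0.684 0.242 0.099]
 [0.687 0.244 0.1  ]
 [0.69  0.238 0.101]]
side 271 uv [137 205] [208 267]
0.11 23 [0.479 0.031 0.512 0.304 0.499 0.133]

[... 244 characters left out ...]
 0.283 0.519 0.306 0.495 0.293]
0.18 29 [0.47  0.283 0.523 0.308 0.498 0.293]
0.19 24 [0.469 0.285 0.523 0.309 0.494 0.295]
wood 216
[[0.488 0.238 0.099]
 [0.49  0.265 0.1  ]
 [0.491 0.281 0.098]
 [0.492 0.337 0.1  ]
 [0.493 0.291 0.099]
 [0.495 0.295 0.1  ]
 [0.496 0.27  0.103]
 [0.497 0.254 0.1  ]
 [0.498 0.275 0.102]
 [0.501 0.273 0.099]
 [0.502 0.275 0.101]
 [0.504 0.241 0.102]
 [0.506 0.271 0.098]
 [0.679 0.234 0.101]
 [0.68  0.348 0.099]
 [0.681 0.344 0.097]
 [0.682 0.296 0.098]
 [0.684 0.247 0.1  ]
 [0.685 0.294 0.102]
 [0.685 0.231 0.101]
 [0.687 0.257 0.098]
 [0.688 0.354 0.102]
 [0.689 0.231 0.099]
 [0.691 0.262 0.101]
 [0.693 0.294 0.099]
 [0.694 0.351 0.101]
 [0.695 0.257 0.098]]
```

View pics/c3.png

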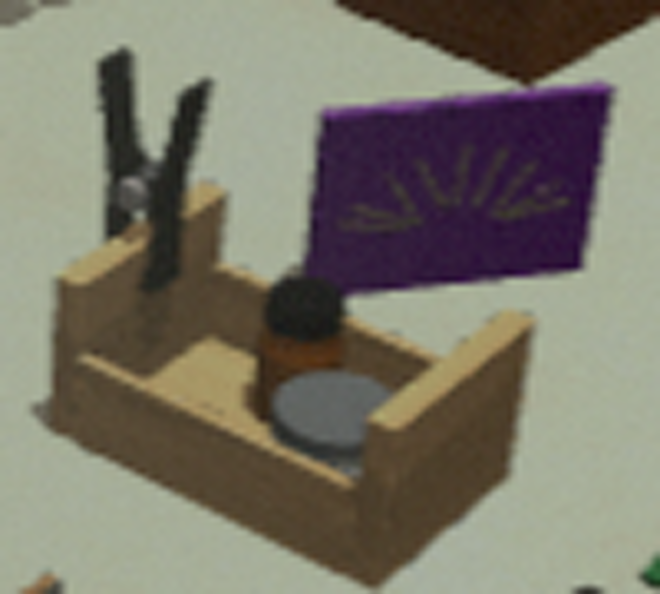

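Call:
apply_moves(motion=[[[2,-4,4],-8],[[4,-9,7.3],-16],[[29,-65,7.3],-66.6],[[29,-65,7.3],-66.6],[[29,-65,7.3],-66.6],[[29,-65,7.3],-66.6],[[29,-65,7.3],-66.6],[[29,-65,7.3],-66.6],[[29,-65,7.3],-66.6],[[29,-65,7.3],-66.6]])

```text
clock: 1.1
tool_pos: [0.4198, 0.1971, 0.2951]
orientation: [180.0, 0.0, -176.0]
force: [1.4, -0.3, -0.3]
opening: 0.0874
```

Call:
apply_moves(motion=[[[9.4,-20.9,0.5],0],[[9.4,-20.9,0.5],0],[[9.4,-20.9,0.5],0],[[9.4,-20.9,0.5],0],[[9.4,-20.9,0.5],0],[[9.4,-20.9,0.5],0],[[9.4,-20.9,0.5],0]])

```text
clock: 1.8
tool_pos: [0.5135, -0.0106, 0.2994]
orientation: [-180.0, -0.1, -176.1]
force: [-0.6, 0.4, 1.3]
opening: 0.0873
```

```bash
cat >> h.py <<'E'
from scipy.spatial.transform import Rotation as Rn
def wshot(tag):
    o=ctrl.get_obs();m=ctrl.camera_model('wrist');im,d=ctrl.snapshot('wrist')
    T=np.eye(4);T[:3,:3]=Rn.from_euler('xyz',o['orientation'],degrees=True).as_matrix();T[:3,3]=o['tool_pos']
    W=T@np.array(m['tool_from_camera'])
    v,u=np.mgrid[0:384,0:512];x=u-m['cx'];y=v-m['cy'];r=np.hypot(x,y)/m['fx'];rr=np.maximum(np.hypot(x,y),1e-9)
    t=np.tan(np.minimum(r,1.5));P=np.stack([x/rr*t*d,y/rr*t*d,d],-1)@W[:3,:3].T+W[:3,3]
    cv2.imwrite(f'pics/{tag}.png',im);np.savez(f'{tag}.npz',im=im,d=d,P=P)
    print(o['clock'],np.round(o['tool_pos'],4),np.round(o['orientation'],2),np.round(o['force'],1),round(o['opening'],4))
    return im,d,P,o
E
python3 - <<'E'
from h import *
im,d,P,o=wshot('w1')
k=(d>0)&(P[...,2]>.13)&(P[...,2]<.147)&(abs(P[...,1])<.11)&(abs(P[...,0]-.515)<.05)
q=P[k];print(len(q),q.min(0),q.max(0),q.mean(0))
p=np.polyfit(q[:,1],q[:,0],1);print('yaw',-np.degrees(np.arctan(p[0])),np.percentile(q[:,1],[0,1,99,100]),np.percentile(q[:,2],[5,50,95]))
r=q[:,0]-np.polyval(p,q[:,1]);print(np.percentile(r,[1,99]),'x at mid',np.polyval(p,-.011))
E
```

```text
1.8 [ 0.5135 -0.0106  0.2994] [-1.8000e+02 -7.0000e-02 -1.7614e+02] [-0.6  0.4  1.3] 0.0873
1268 [ 0.50280196 -0.09458769  0.13581339] [0.52315758 0.07475802 0.14040938] [ 0.51350286 -0.01556112  0.13810044]
yaw 4.041753741346577 [-0.09458769 -0.0932369   0.07127202  0.07475802] [0.13688799 0.13811324 0.13927189]
[-0.0044513   0.00479647] x at mid 0.513180575610543
```

View pics/w1.png

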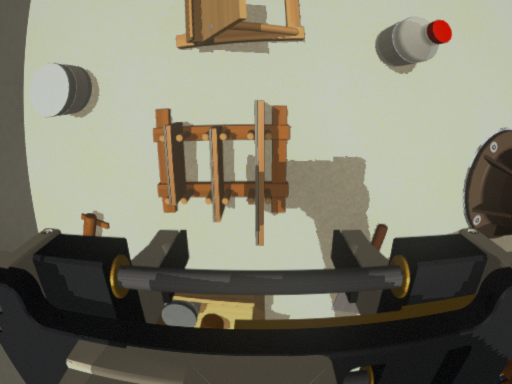

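Call:
apply_moves(motion=[[[0,0,-4],0],[[0,0,-8],0],[[0,0,-12],0],[[0,0,-16],0],[[0,0,-18.5],0],[[0,0,-19.5],0],[[0,0,-19.5],0]])

```text
clock: 2.55
tool_pos: [0.513, -0.0092, 0.1042]
orientation: [-180.0, -0.1, -175.9]
force: [1.0, 0.2, 0.1]
opening: 0.0875
```

Call:
apply_moves(hand=0, motion=[[[0,0,0],0],[[0,0,0],0],[[0,0,0],0],[[0,0,0],0],[[0,0,0],0],[[0,0,0],0],[[0,0,0],0],[[0,0,0],0]])

```text
clock: 3.35
tool_pos: [0.5137, -0.0099, 0.1049]
orientation: [-180.0, -0.0, -176.0]
force: [0.3, -0.3, -0.2]
opening: 0.0293
```

Call:
apply_moves(motion=[[[0,0,0],0],[[0,0,0],0],[[0,0,0],0],[[0,0,0],0],[[0,0,0],0],[[0,0,0],0]])

```text
clock: 3.95
tool_pos: [0.5137, -0.0099, 0.1049]
orientation: [-180.0, -0.0, -176.0]
force: [0.7, -0.9, 0.4]
opening: 0.0099
```

Call:
apply_moves(motion=[[[0,0,1],0],[[0,0,3],0],[[0,0,6],0],[[0,0,9],0],[[0,0,12],0],[[0,0,15],0],[[0,0,16],0],[[0,0,16],0]])

```text
clock: 4.75
tool_pos: [0.5142, -0.0097, 0.2664]
orientation: [179.9, 0.2, -176.0]
force: [-0.2, -1.5, -2.6]
opening: 0.0094
```

Run:
```python
from h import *
im,d,P,o=wshot('w2')
k=(d>0)&(P[...,2]>.27)&(P[...,2]<.31)&(abs(P[...,1]+.01)<.12)&(abs(P[...,0]-.515)<.04)
q=P[k];print(len(q),q.min(0),q.max(0))
im,d=ctrl.snapshot('scene');cv2.imwrite('pics/s2.png',im[100:340,120:440]);Q=pts('scene',d);np.savez('s2.npz',im=im,d=d,P=Q)
# easel params
ce=np.array([.5861,-.2802,.0996]);n=np.array([.860,.104,.5]);n/=np.linalg.norm(n);h=np.array([-n[1],n[0],0]);h/=np.linalg.norm(h);u=np.cross(n,h);u*=np.sign(u[2])
print('origin',ce-.0068*h+(.0545-.117)*u,h,u)
P0=np.load('w1.npz');P=P0['P'];d=P0['d']
q=(P-ce);b=q@u;k=(d>0)&(abs(q@n)<.006)&(abs(q@h)<.13)&(b>-.04)&(b<.07);print(k.sum())
```

```text
4.75 [ 0.5142 -0.0097  0.2664] [ 1.7995e+02  1.6000e-01 -1.7601e+02] [-0.2 -1.5 -2.6] 0.0094
5809 [ 0.49338995 -0.0950704   0.27021649] [0.53503202 0.02063855 0.30990956]
origin [ 0.6179339  -0.28319986  0.04546966] [-0.12005557  0.99276717  0.        ] [-0.49628037 -0.0600153   0.86608542]
1061
```

View pics/w2.png

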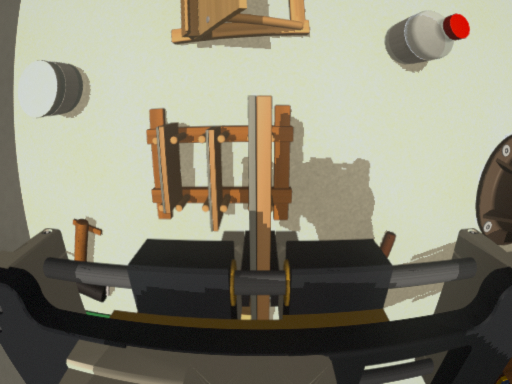

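View pics/s2.png

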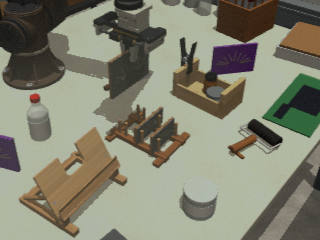

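Run:
```python
from h import *
ce=np.array([.5861,-.2802,.0996]);n=np.array([.860,.104,.5]);n/=np.linalg.norm(n);h=np.array([-n[1],n[0],0]);h/=np.linalg.norm(h);u=np.cross(n,h);u*=np.sign(u[2])
O=ce-.0068*h+(.0545-.117)*u
for f in('scene0','w1','w2','s2'):
    D=np.load(f+'.npz');P=D['P'];d=D['d'];q=P-O
    k=(d>0)&(abs(q@n)<.008)&(abs(q@h)<.108)&(q@u>.06)&(q@u<.13);Q=q[k]
    print(f,k.sum(),'n',np.mean(Q@n),'htop',np.percentile(Q@h,[.5,99.5]),'u',np.percentile(Q@u,[99,99.8]))
    nt=Q[(abs(Q@h)<.045)&(Q@u>.075)]@h
    if len(nt):print('notch',np.percentile(nt[nt<0],[99]) if (nt<0).any() else '',np.percentile(nt[nt>0],[1]) if (nt>0).any() else '')
D=np.load('s2.npz');P=D['P'];d=D['d']
bn=np.array([.9976,.07,0]);k=(d>0)&(P[...,2]>.19)&(P[...,2]<.302)&(abs((P-[.519,-.01,0])@bn)<.008)
hh=np.array([-.07,.9976,0]);a=(P[k]-[.5137,-.0099,0])@hh;k2=abs(a)<.095
print('block h',np.percentile(a[k2],[.5,2,98,99.5]),'z',np.percentile(P[k][k2][:,2],[.5,99]),fit(P[k][k2])[1])
```

```text
scene0 1261 n -0.00026984281136057823 htop [-0.10778018  0.1066144 ] u [0.11742658 0.11781991]
notch [-0.03080427] [0.03198093]
w1 595 n -0.0021169733747860636 htop [0.07186907 0.10791567] u [0.11870501 0.11911994]
w2 368 n -0.001976668454221955 htop [0.08358007 0.1078088 ] u [0.11833839 0.11867141]
s2 1264 n -0.00024210771440658568 htop [-0.10732354  0.1068713 ] u [0.11745285 0.11792467]
notch [-0.03027619] [0.03150591]
block h [-0.08582602 -0.08402429  0.07703441  0.08262122] z [0.19062413 0.29922373] [9.97881609e-01 6.50510116e-02 8.13055922e-04]
```

Call:
apply_moves(motion=[[[2,-5,0.5],1],[[4,-10,0.5],2],[[6,-15,0.5],2.9],[[8,-20,0.5],2.9],[[9.4,-25,0.5],2.9],[[10,-26.5,0.3],2.9],[[10.2,-27.2,0],2.9],[[10.2,-27.2,0],2.9]])

```text
clock: 5.65
tool_pos: [0.6146, -0.2828, 0.2612]
orientation: [179.9, -0.3, -173.2]
force: [0.3, 0.0, -3.1]
opening: 0.0098
```

Run:
```python
from h import *
im,d,P,o=wshot('w3')
for n in ('scene','side'):
    im,d=ctrl.snapshot(n);np.savez(n+'3.npz',im=im,d=d,P=pts(n,d));cv2.imwrite(f'pics/{n}3.png',cv2.resize(im[100:340,120:440] if n=='scene' else im[130:370,230:470],None,fx=2.4,fy=2.4,interpolation=2)[:,:800])
```

```text
5.65 [ 0.6146 -0.2828  0.2612] [ 179.88   -0.3  -173.25] [ 0.3  0.  -3.1] 0.0098
```

View pics/scene3.png

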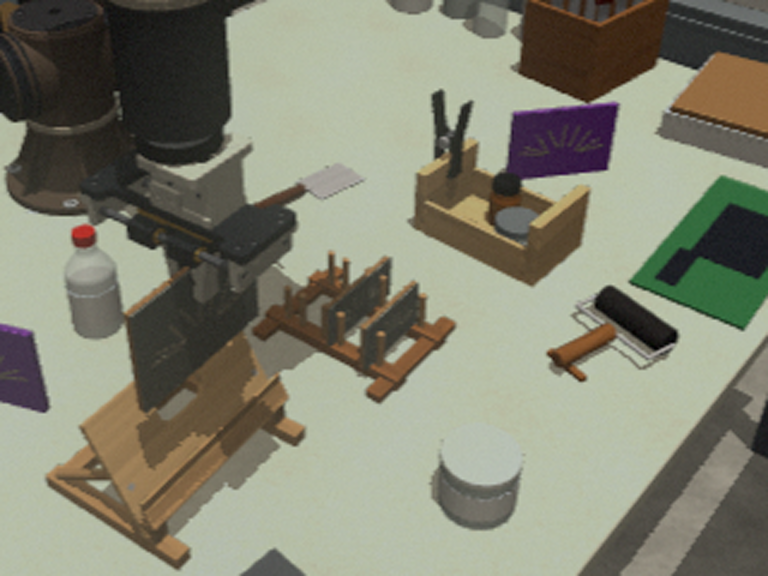

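View pics/side3.png

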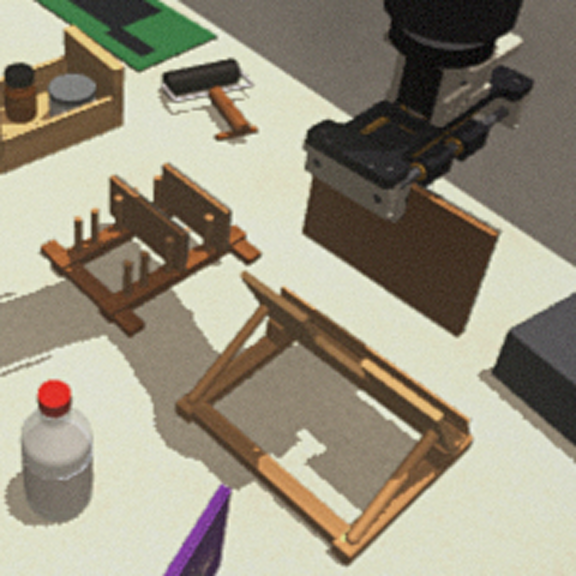

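View pics/w3.png

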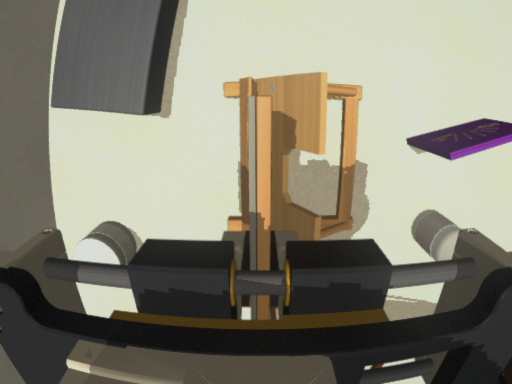

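Run:
```python
from h import *
ce=np.array([.5861,-.2802,.0996]);n=np.array([.860,.104,.5]);n/=np.linalg.norm(n);h=np.array([-n[1],n[0],0]);h/=np.linalg.norm(h);u=np.cross(n,h);u*=np.sign(u[2])
O=ce-.0068*h+(.0545-.117)*u;e=np.array([h[1],-h[0],0])
print(ctrl.get_obs()['tool_pos'])
D=np.load('scene3.npz');P=D['P'];d=D['d'];q=P-O
k=(d>0)&(abs(q@e)<.02)&(abs(q@h)<.1)&(P[...,2]>.178)&(P[...,2]<.27)
c,nn,Q,sd=fit(P[k]);nn*=np.sign(nn[0]);print(len(Q),'c',c,'n',nn,ang(nn),sd)
qq=Q-O;print('e offset of face',np.mean(qq@e),'h',np.percentile(qq@h,[.5,2,98,99.5]),'z',np.percentile(Q[:,2],[0,1,99]))
# z min on block
k=(d>0)&(abs((P-c)@nn)<.004)&(abs(q@h)<.07)&(P[...,2]>.13)
z=P[k][:,2];print('zlow',np.sort(z)[:10],len(z))
```

```text
[ 0.61529372 -0.28077788  0.26430525]
1390 c [ 0.6223912  -0.29618378  0.2207396 ] n [ 0.99335757  0.11493844 -0.00546823] (np.float64(6.600173514009327), np.float64(-0.31330783596115197)) 0.001156240135713771
e offset of face 0.002866271253284461 h [-0.08218357 -0.08146016  0.08121216  0.08714434] z [0.17800988 0.17876305 0.26858807]
zlow [0.17435958 0.17541575 0.17543107 0.17610176 0.1762202  0.17624041
 0.17632797 0.17668386 0.17678439 0.17682283] 2054
```

Call:
apply_moves(motion=[[[0.15,0,-2],0],[[0.15,0,-5],0],[[0.15,0,-8],0],[[0.15,0,-10],0],[[0.15,0,-11.2],0],[[0.15,0,-11.8],0],[[0.15,0,-11.8],0]])

```text
clock: 6.5
tool_pos: [0.6173, -0.2813, 0.1471]
orientation: [-180.0, -0.0, -173.1]
force: [-0.7, 0.1, -2.3]
opening: 0.0099
```

Run:
```python
from h import *
im,d=ctrl.snapshot('scene');np.savez('scene4.npz',im=im,d=d,P=pts('scene',d));cv2.imwrite('pics/scene4.png',cv2.resize(im[180:340,120:280],None,fx=3.7,fy=3.7,interpolation=2))
o=ctrl.get_obs();print(o['tool_pos'],o['force'])
ce=np.array([.5861,-.2802,.0996]);n=np.array([.860,.104,.5]);n/=np.linalg.norm(n);h=np.array([-n[1],n[0],0]);h/=np.linalg.norm(h);u=np.cross(n,h);u*=np.sign(u[2])
O=ce-.0068*h+(.0545-.117)*u;e=np.array([h[1],-h[0],0]);P=pts('scene',d);q=P-O
k=(d>0)&(abs(q@e)<.015)&(abs(q@h)<.1)&(P[...,2]>.085)&(P[...,2]<.17)
qq=q[k];print(np.median(qq@e),np.percentile(qq@h,[.5,2,98,99.5]))
k=(d>0)&(abs(q@h)<.07)&(q@u<.035)&(q@u>.0)&(q@n>0)&(q@n<.04)
qq=q[k]
for lo in np.arange(0,.035,.003):
    m=(qq@u>lo)&(qq@u<lo+.003);print(round(lo,3),m.sum(),np.round(np.percentile(qq[m]@n,[5,50,95]),4) if m.sum() else '')
```

```text
[ 0.61756856 -0.28157624  0.14787225] [-1.23825247 -0.2155198  -3.17598974]
0.005744379765913196 [-0.08247041 -0.08176997  0.04962127  0.07687901]
0.0 59 [0.0187 0.0211 0.0237]
0.003 49 [0.0182 0.021  0.0234]
0.006 54 [0.0187 0.0217 0.0236]
0.009 58 [0.0187 0.021  0.0232]
0.012 56 [0.0176 0.0206 0.0231]
0.015 46 [0.0196 0.0213 0.0239]
0.018 34 [0.0211 0.0232 0.0246]
0.021 41 [0.023  0.0244 0.0264]
0.024 76 [0.0196 0.0239 0.0273]
0.027 47 [0.0212 0.0232 0.0252]
0.03 36 [0.023  0.025  0.0264]
0.033 25 [0.0248 0.0265 0.0283]
```

View pics/scene4.png

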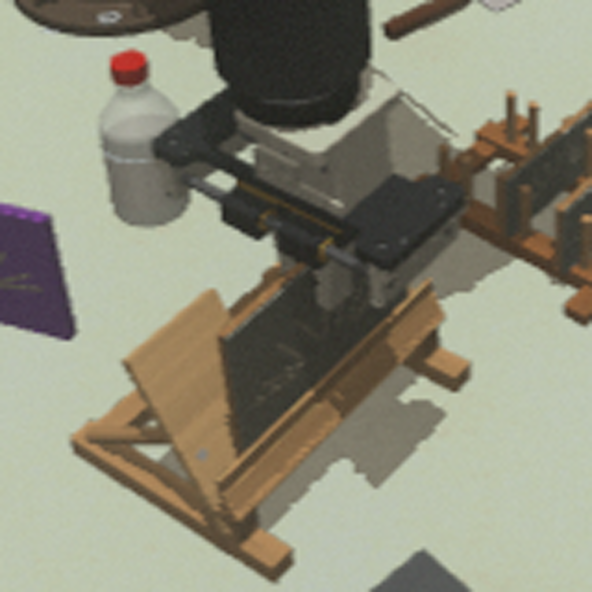

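Call:
apply_moves(motion=[[[-0.1,0,-0.3],0],[[-0.1,0,-0.3],0],[[-0.1,0,-0.3],0]])

```text
clock: 6.85
tool_pos: [0.6165, -0.282, 0.1446]
orientation: [-180.0, 0.1, -173.1]
force: [1.0, 0.0, -1.9]
opening: 0.0097
```

Call:
apply_moves(hand=2.2, motion=[[[0,0,0],0],[[0,0,0],0],[[0,0,0],0],[[0,0,0],0],[[0,0,0],0]])

```text
clock: 7.35
tool_pos: [0.6163, -0.282, 0.1441]
orientation: [-180.0, 0.0, -173.1]
force: [-0.2, 0.1, 0.9]
opening: 0.022
```

```bash
cat > blk.py <<'E'
from h import *
import sys
ce=np.array([.5861,-.2802,.0996]);n=np.array([.860,.104,.5]);n/=np.linalg.norm(n);h=np.array([-n[1],n[0],0]);h/=np.linalg.norm(h);u=np.cross(n,h);u*=np.sign(u[2])
O=ce-.0068*h+(.0545-.117)*u;e=np.array([h[1],-h[0],0])
def run(tag,crop=True):
    im,d=ctrl.snapshot('scene');P=pts('scene',d);np.savez(tag+'.npz',im=im,d=d,P=P)
    cv2.imwrite(f'pics/{tag}.png',cv2.resize(im[180:340,120:280],None,fx=3.7,fy=3.7,interpolation=2))
    o=ctrl.get_obs();print(o['clock'],o['tool_pos'],np.round(o['force'],1),o['opening'])
    q=P-O;I=im.astype(int)
    k=(d>0)&(abs(q@h)<.1)&(q@u>.02)&(q@u<.14)&(q@n>.004)&(q@n<.08)&((I.max(2)-I.min(2))<28)&(I.max(2)<110)
    k&=~((q@e>.02)|(P[...,2]>.19))
    c,nn,Q,sd=fit(P[k]);nn*=np.sign(nn[0]);qq=Q-O
    print(len(Q),'yaw,elev',np.round(ang(nn),2),'sd',round(sd,4),'c nhu',np.round([(c-O)@n,(c-O)@h,(c-O)@u],4))
    b=np.cross(nn,h);b*=np.sign(b[2]);a=np.percentile(qq@u,[.3,1,99,99.7]);print('h',np.round(np.percentile(qq@h,[.3,2,98,99.7]),4),'u',np.round(a,4),'n',np.round(np.percentile(qq@n,[2,50,98]),4))
E
python3 -c "
from blk import *
run('s5')"
```

```text
7.4 [ 0.61628254 -0.28191985  0.14409826] [-0.  -0.2  0.7] 0.02216221718628765
1062 yaw,elev [6.62 4.28] sd 0.0013 c nhu [ 0.04   -0.0292  0.0654]
h [-0.0832 -0.0824  0.0528  0.0791] u [0.0208 0.026  0.1101 0.1105] n [0.021  0.0387 0.0611]
```

View pics/s5.png

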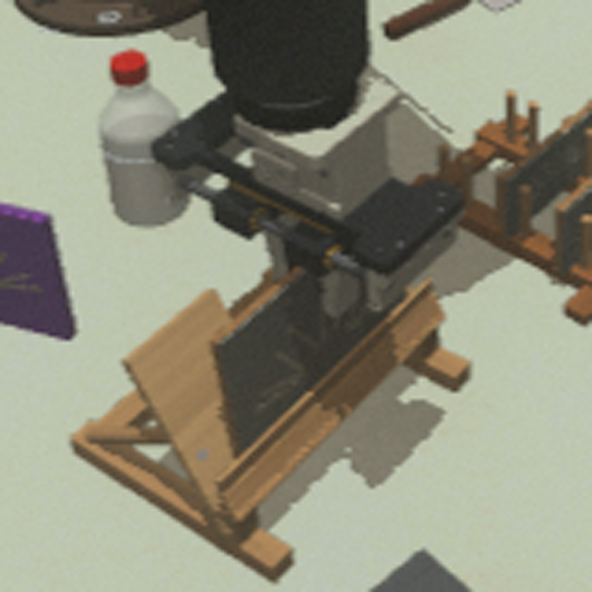

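Call:
apply_moves(hand=4.5, motion=[[[0,0,0],0],[[0,0,-0.2],0],[[0,0,-0.4],0],[[-0.5,-0.06,-0.6],0],[[-1,-0.12,-0.8],0],[[-1.5,-0.18,-1],0],[[-2,-0.24,-1.2],0],[[-2.5,-0.3,-1.4],0],[[-3,-0.36,-1.5],0],[[-3,-0.36,-1.5],0]])

```text
clock: 8.4
tool_pos: [0.5853, -0.2855, 0.1289]
orientation: [180.0, -0.0, -173.1]
force: [-0.8, 0.1, 1.3]
opening: 0.0449
```

```bash
python3 -c "
from blk import *
run('s6')"
```

```text
8.45 [ 0.58577167 -0.28555451  0.1290663 ] [-1.6  1.5 -0.1] 0.04507019481105334
1548 yaw,elev [ 6.69 26.77] sd 0.0016 c nhu [ 0.0138 -0.0247  0.0663]
h [-0.0826 -0.0814  0.0754  0.0847] u [0.0221 0.0229 0.1205 0.1368] n [0.0094 0.0137 0.0184]
```

View pics/s6.png

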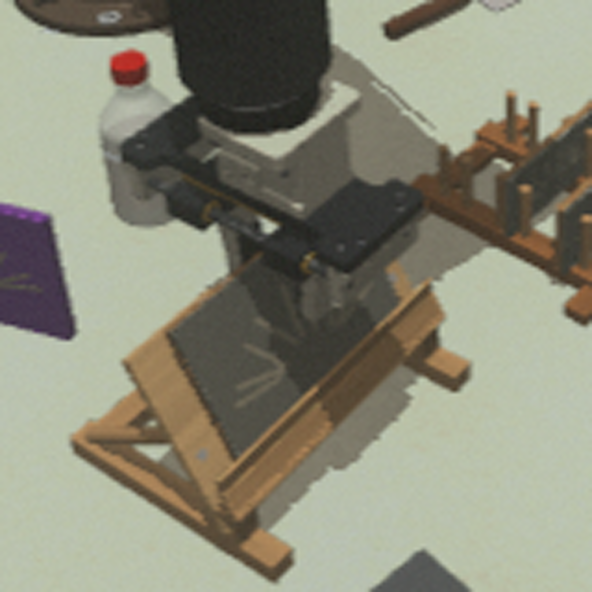

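Call:
apply_moves(motion=[[[-0.4,-0.05,0],0],[[-0.8,-0.1,0],0],[[-1.1,-0.13,0],0],[[-1.1,-0.13,0],0],[[-1.1,-0.13,1],0],[[-1.1,-0.13,3],0],[[-1.1,-0.13,7],0],[[-1.1,-0.13,12],0],[[-1.1,-0.13,13],0]])

```text
clock: 9.35
tool_pos: [0.5778, -0.2881, 0.2668]
orientation: [-179.7, 0.5, -173.1]
force: [0.0, -0.6, 0.8]
opening: 0.0449
```

```bash
python3 -c "
from blk import *
run('s7'); im,d,P,o=wshot('w7')
q=P-O
k=(d>0)&(abs(q@h)<.1)&(q@u>.06)&(q@u<.15)&(abs(q@n-.01)<.01);print(k.sum(),np.percentile(q[k]@u,[99,99.8]),np.percentile(q[k]@n,[5,50,95]))
im,d=ctrl.snapshot('side');np.savez('side7.npz',im=im,d=d,P=pts('side',d));cv2.imwrite('pics/side7.png',cv2.resize(im[220:370,290:440],None,fx=4,fy=4,interpolation=2))"
```

```text
9.4 [ 0.57756431 -0.28774359  0.26589194] [0.6 0.  1.8] 0.045540884727988735
2241 yaw,elev [ 6.8  30.16] sd 0.0016 c nhu [ 0.01   -0.0036  0.072 ]
h [-0.0827 -0.081   0.0823  0.0857] u [0.0216 0.0226 0.1199 0.1204] n [0.0063 0.0101 0.0133]
9.4 [ 0.5776 -0.2877  0.2659] [-179.75    0.5  -173.07] [0.6 0.  1.8] 0.0455
5664 [0.12151924 0.12200239] [0.00203637 0.00822321 0.00891256]
```

View pics/s7.png

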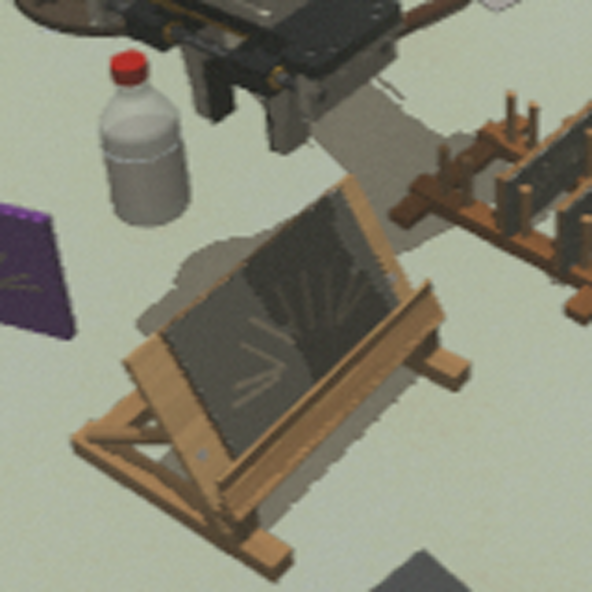

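View pics/side7.png

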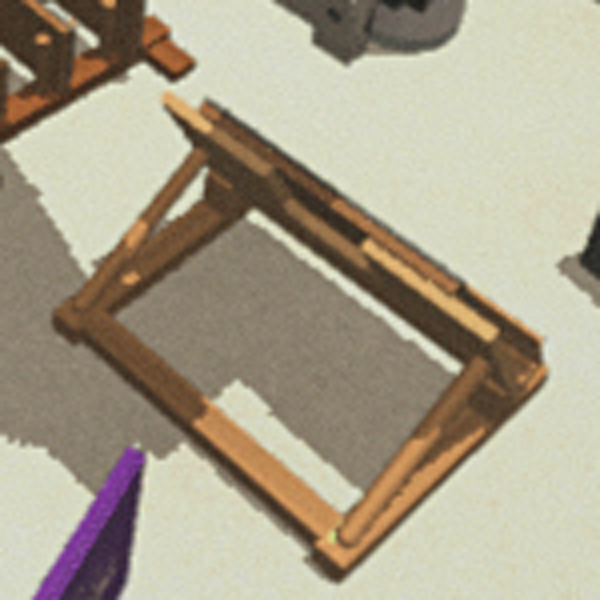

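View pics/w7.png

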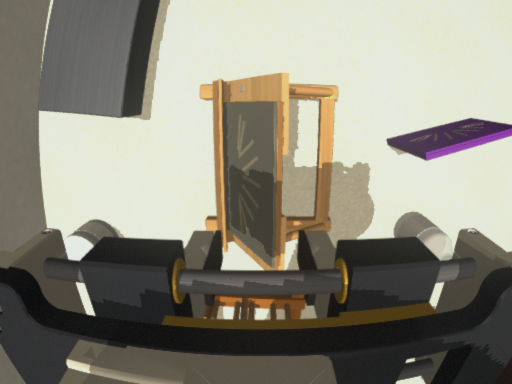

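Call:
apply_moves(hand=8.7, motion=[[[0,0,3.5],0],[[-8,58.3,3.5],-6.9],[[-8,58.3,3.5],-6.9],[[-8,58.3,3.5],-6.9],[[-8,58.3,3.5],-6.9],[[-8,58.3,3.5],-6.9],[[-8,58.3,3.5],-6.9],[[-8,58.3,3.5],-6.9],[[-8,58.3,3.5],-6.9],[[-8,58.3,3.5],-6.9]])

```text
clock: 10.5
tool_pos: [0.5128, 0.1608, 0.293]
orientation: [-180.0, -0.1, 180.0]
force: [1.0, -0.6, 1.2]
opening: 0.0868
```

Call:
apply_moves(motion=[[[-1.2,5,1],0],[[-1.4,8,1],0],[[-1.4,8,1],0],[[-1.4,8,1],0]])

```text
clock: 10.9
tool_pos: [0.4993, 0.2396, 0.3025]
orientation: [-179.9, -0.1, -179.9]
force: [0.1, -0.2, 0.2]
opening: 0.0873
```

Run:
```python
from h import *
im,d,P,o=wshot('w8');I=im.astype(int)
k=(d>0)&(abs(P[...,0]-.5)<.05)&(abs(P[...,1]-.295)<.035)&(P[...,2]>.11)&(P[...,2]<.21)&(I.max(2)<90)
Q=P[k];print(k.sum())
for lo in np.arange(.12,.21,.01):
    q=Q[(Q[:,2]>=lo)&(Q[:,2]<lo+.01)]
    if len(q):print(round(lo,2),len(q),np.round(np.r_[q.min(0)[:2],q.max(0)[:2],q.mean(0)[:2]],4))
t=Q[Q[:,2]>.192]
A=t[t[:,0]<.5];B=t[t[:,0]>.5]
for g in(A,B):
    if len(g)>5:print('top',len(g),g.mean(0),g[:,0].min(),g[:,0].max(),'slope deg',-np.degrees(np.arctan(np.polyfit(g[:,1],g[:,0],1)[0])))
k=(d>0)&(abs(P[...,2]-.1)<.004)&(abs(P[...,0]-.5)<.03)&(P[...,1]>.2)&(P[...,1]<.4)&(I[...,2]-I[...,0]>25)
w=P[k];print('wood',len(w),w[:,:2].min(0),w[:,:2].max(0))
for lo in np.arange(.22,.38,.02):
    q=w[(w[:,1]>lo)&(w[:,1]<lo+.02)]
    if len(q)>8:print(round(lo,2),len(q),np.percentile(q[:,0],[3,97]))
```

```text
10.9 [0.4993 0.2396 0.3025] [-1.7990e+02 -1.2000e-01 -1.7991e+02] [ 0.1 -0.2  0.2] 0.0873
1223
0.12 97 [0.4795 0.2797 0.5146 0.31   0.4973 0.2889]
0.13 292 [0.479  0.2797 0.5143 0.3096 0.4977 0.2933]
0.14 104 [0.4782 0.2849 0.5159 0.3075 0.4963 0.2931]
0.15 93 [0.4768 0.2847 0.5189 0.3058 0.4966 0.2925]
0.16 105 [0.475  0.2838 0.5203 0.3053 0.4986 0.2927]
0.17 120 [0.4728 0.284  0.5229 0.3065 0.4973 0.2913]
0.18 129 [0.4706 0.2834 0.5251 0.3068 0.4982 0.2916]
0.19 257 [0.4698 0.284  0.5256 0.3075 0.4971 0.2945]
top 113 [0.4724515  0.29482973 0.19589755] 0.4698231571103575 0.47533922045625915 slope deg -0.863294358380985
top 117 [0.52254321 0.29458408 0.19576119] 0.5198732886111643 0.5256097399876343 slope deg 0.6066560512033652
wood 883 [0.48844126 0.23219591] [0.51431111 0.36216036]
0.22 84 [0.48899346 0.50514069]
0.24 224 [0.48886305 0.50516384]
0.26 208 [0.48867949 0.50523156]
0.28 80 [0.48848554 0.5052766 ]
0.32 94 [0.48929    0.50686209]
0.34 180 [0.48909135 0.50696757]
0.36 11 [0.49080714 0.50521198]
```

View pics/w8.png

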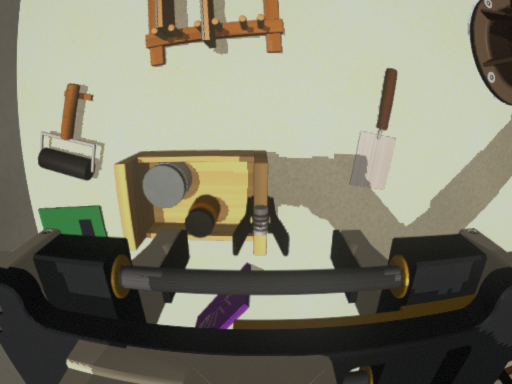

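Call:
apply_moves(motion=[[[-0.18,3,0],0],[[-0.18,5.5,-1],0],[[-0.18,5.5,-4],0],[[-0.18,5.5,-8],0],[[-0.18,5.5,-12],0],[[-0.18,5.5,-14],0],[[-0.18,5.5,-14.3],0],[[-0.18,5.5,-14.3],0]])

```text
clock: 11.75
tool_pos: [0.4986, 0.2931, 0.161]
orientation: [-179.9, -0.0, 179.9]
force: [0.2, -0.2, 0.9]
opening: 0.0871
```

Call:
apply_moves(hand=0, motion=[[[0,0,0],0],[[0,0,0],0],[[0,0,0],0],[[0,0,0],0],[[0,0,0],0],[[0,0,0],0],[[0,0,0],0],[[0,0,0],0]])

```text
clock: 12.55
tool_pos: [0.4981, 0.294, 0.1608]
orientation: [-180.0, -0.0, 180.0]
force: [0.0, -0.4, -0.8]
opening: 0.0331
```

Call:
apply_moves(motion=[[[0,0,0],0],[[0,0,0],0],[[0,0,0],0],[[0,0,0],0]])

```text
clock: 12.95
tool_pos: [0.4982, 0.294, 0.1609]
orientation: [-180.0, -0.0, 180.0]
force: [0.8, -0.4, -1.6]
opening: 0.0334
```

Call:
apply_moves(motion=[[[0,0,1],0],[[0,0,3],0],[[0,0,6],0],[[0,0,10],0],[[0,0,14],0],[[0,0,16],0],[[0,0,16],0]])

```text
clock: 13.65
tool_pos: [0.4995, 0.2948, 0.3258]
orientation: [179.7, 0.3, 180.0]
force: [-0.1, -0.0, -1.3]
opening: 0.0332
```

Run:
```python
from h import *
print(ctrl.get_obs()['tool_pos'],ctrl.get_obs()['opening'])
for n,c in (('scene',(20,170,240,400)),('side',(60,230,130,300))):
    im,d=ctrl.snapshot(n);np.savez(n+'9.npz',im=im,d=d,P=pts(n,d));a,b,e,f=c;cv2.imwrite(f'pics/{n}9.png',cv2.resize(im[a:b,e:f],None,fx=4,fy=4,interpolation=2)[:600,:800])
wshot('w9')
```

```text
[0.4994698  0.29477492 0.32575837] 0.03322286841612791
13.75 [0.498  0.2941 0.3215] [1.7994e+02 2.0000e-02 1.7998e+02] [-0.8 -0.6 -1.1] 0.0332
```

View pics/scene9.png

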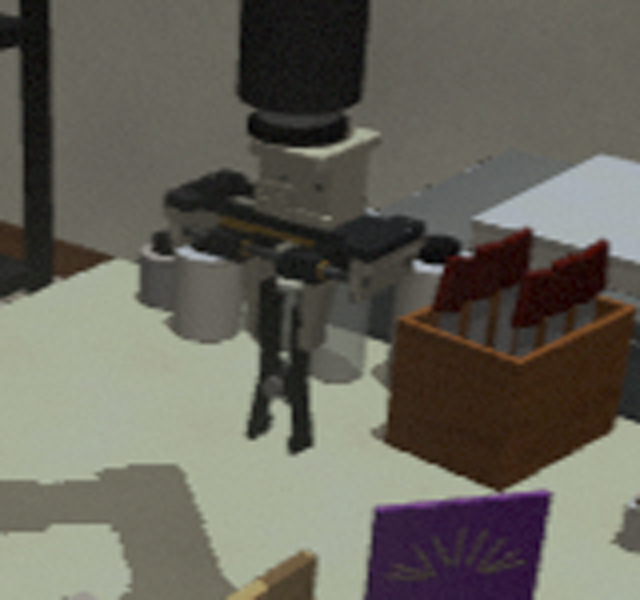

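View pics/side9.png

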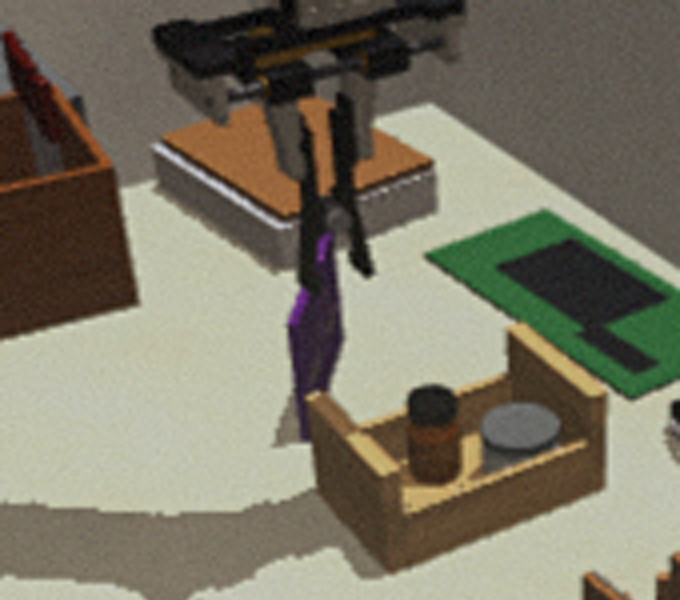

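View pics/w9.png

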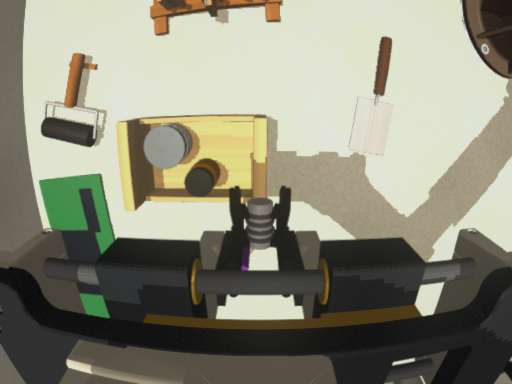

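Call:
apply_moves(motion=[[[6,-52.7,0],6.9],[[6,-52.7,0],6.9],[[6,-52.7,0],6.9],[[6,-52.7,0],6.9],[[6,-52.7,0],6.9],[[6,-52.7,0],6.9],[[6,-52.7,0],6.9],[[6,-52.7,0],6.9],[[6,-52.7,0],6.9],[[6,-52.7,0],6.9]])

```text
clock: 14.8
tool_pos: [0.5541, -0.2047, 0.3197]
orientation: [180.0, -0.1, -173.1]
force: [1.3, 1.1, -0.3]
opening: 0.0333
```

Call:
apply_moves(motion=[[[0.3,-1.5,-1],0],[[0.35,-2.7,-3],0],[[0.35,-2.7,-5],0],[[0.35,-2.7,-5.5],0],[[0.35,-2.7,-5.5],0],[[0.35,-2.7,-5.5],0]])

```text
clock: 15.4
tool_pos: [0.5586, -0.2295, 0.2666]
orientation: [-180.0, 0.0, -173.1]
force: [-0.1, 0.6, -2.1]
opening: 0.0331
```

Run:
```python
from blk import *
for n,c in (('scene',(150,300,130,280)),('side',(130,330,270,470))):
    im,d=ctrl.snapshot(n);np.savez(n+'10.npz',im=im,d=d,P=pts(n,d));a,b,e_,f=c;cv2.imwrite(f'pics/{n}10.png',cv2.resize(im[a:b,e_:f],(600,600),interpolation=2))
im,d,P,o=wshot('w10')
q=P-O
k=(d>0)&(q@h>-.08)&(q@h<.03)&(q@u>.05)&(q@u<.115)&(abs(q@n-.01)<.008);c,nn,Q,sd=fit(P[k]);print('block',k.sum(),'n',np.mean((Q-O)@n),ang(nn*np.sign(nn[0])))
k=(d>0)&(q@h>-.08)&(q@h<.08)&(q@u>.09)&(q@u<.14)&(abs(q@n-.01)<.003);print('u',np.percentile(q[k]@u,[98,99.5]))
T=o['tool_pos']
for f in('scene10','side10','w10'):
    D=np.load(f+'.npz');P=D['P'];d=D['d'];I=D['im'].astype(int);r=P-T;re=r@e;rh=r@h;rz=r[...,2]
    k=(d>0)&(abs(re)<.03)&(abs(rh)<.03)&(rz<-.02)&(rz>-.11)&(I.max(2)<80)
    print(f,k.sum())
    for lo in np.arange(-.1,-.02,.01):
        m=k&(rz>=lo)&(rz<lo+.01)
        if m.sum()>4:print(round(lo,2),m.sum(),np.round(np.r_[np.percentile(re[m],[1,50,99]),np.percentile(rh[m],[1,99])],4),round(rz[m].min(),4))
```

```text
15.5 [ 0.5588 -0.2294  0.2671] [-1.7997e+02  9.0000e-02 -1.7306e+02] [-0.8  0.8 -1.1] 0.0333Traceback (most recent call last):
  File "<stdin>", line 6, in <module>
numpy._core._exceptions._UFuncNoLoopError: ufunc 'matmul' did not contain a loop with signature matching types (dtype('float64'), dtype('<U4')) -> None
```

View pics/scene10.png

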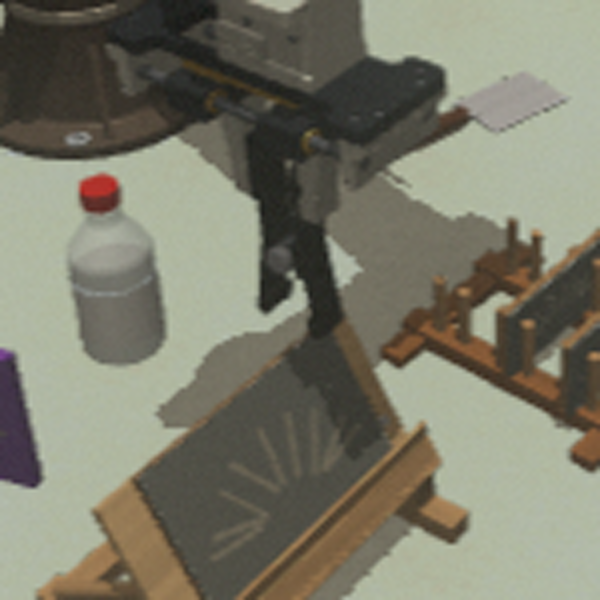

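View pics/w10.png

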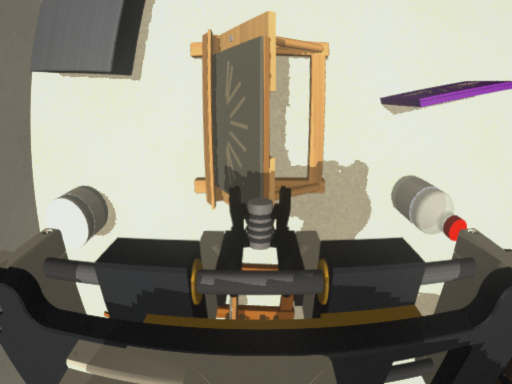

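View pics/side10.png

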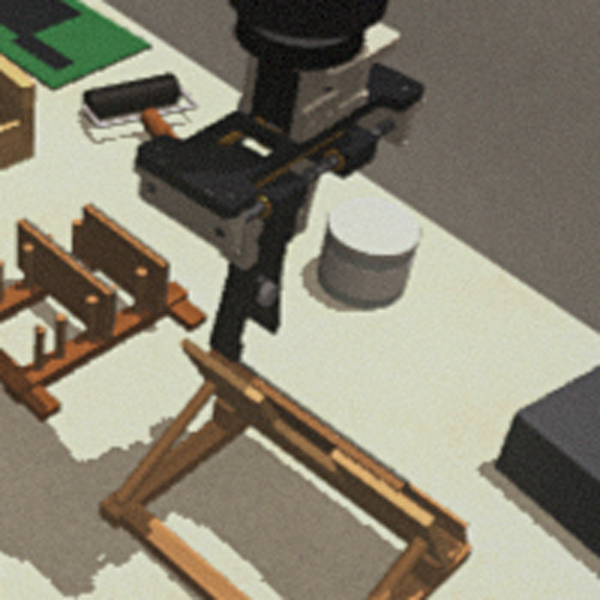

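Run:
```python
from blk import *
o=ctrl.get_obs();print(o['tool_pos'])
for f in ('w10','scene10'):
    P=np.load(f+'.npz')['P'];d=np.load(f+'.npz')['d'];q=P-O
    k=(d>0)&(q@h>-.08)&(q@h<.03)&(q@u>.05)&(q@u<.115)&(abs(q@n-.01)<.008);c,nn,Q,sd=fit(P[k]);print('block',k.sum(),'n',np.mean((Q-O)@n),ang(nn*np.sign(nn[0])))
    k=(d>0)&(q@h>-.08)&(q@h<.08)&(q@u>.09)&(q@u<.14)&(abs(q@n-.01)<.003);print('u',np.percentile(q[k]@u,[98,99.5]))
    kk=(d>0)&(q@h>-.1)&(q@h<-.07)&(q@u>.03)&(q@u<.1)&(abs(q@n)<.025)
    kk=(d>0)&(abs(q@n-.009)<.004)&(q@u>.05)&(q@u<.11)&(abs(q@h)<.1);print('h',np.percentile(q[kk]@h,[.3,99.7]))
T=np.array([.5588,-.2294,.2671])
for f in('scene10','side10','w10'):
    D=np.load(f+'.npz');P=D['P'];d=D['d'];I=D['im'].astype(int);r=P-T;re=r@e;rh=r@h;rz=r[...,2]
    k=(d>0)&(abs(re)<.03)&(abs(rh)<.03)&(rz<-.02)&(rz>-.11)&(I.max(2)<80)
    print(f,k.sum())
    for lo in np.arange(-.1,-.02,.01):
        m=k&(rz>=lo)&(rz<lo+.01)
        if m.sum()>4:print(round(lo,2),m.sum(),np.round(np.r_[np.percentile(re[m],[1,50,99]),np.percentile(rh[m],[1,99])],4),round(rz[m].min(),4))
```

```text
[ 0.5588301  -0.22940955  0.26707927]
block 3077 n 0.008373335661247441 (np.float64(6.800012081131965), np.float64(29.991630545897614))
u [0.12100537 0.12163749]
h [-0.08265485  0.08378179]
block 1004 n 0.010002051103846697 (np.float64(6.808727760536081), np.float64(29.931413782538602))
u [0.12016771 0.12103889]
h [-0.08272642  0.08768496]
scene10 340
-0.09 47 [-0.0234  0.021   0.0285 -0.01    0.0137] -0.089
-0.08 55 [-0.0207 -0.013   0.0277 -0.0094  0.0133] -0.0798
-0.07 36 [-0.0195  0.0227  0.0264 -0.0096  0.0115] -0.0693
-0.06 31 [-0.0195  0.0219  0.0246 -0.0086  0.0114] -0.0597
-0.05 38 [-0.0161  0.0198  0.0237 -0.0143  0.0102] -0.0498
-0.04 73 [-0.0132  0.0095  0.0207 -0.0136  0.0145] -0.0399
-0.03 60 [-0.0117 -0.0009  0.0202 -0.0097  0.0124] -0.0299
side10 417
-0.09 59 [-0.0281 -0.0233  0.0197 -0.0104  0.0131] -0.0887
-0.08 71 [-0.0267 -0.0226  0.021  -0.0096  0.013 ] -0.0799
-0.07 42 [-0.0245 -0.0228  0.0192 -0.0088  0.0129] -0.07
-0.06 38 [-0.0232 -0.0212  0.0168 -0.0087  0.0133] -0.0599
-0.05 54 [-0.0215 -0.0188  0.0056 -0.0138  0.0134] -0.05
-0.04 74 [-0.0204 -0.0155  0.0142 -0.0153  0.0141] -0.04
-0.03 77 [-0.0183 -0.0137  0.0129 -0.011   0.0124] -0.0299
w10 1496
-0.09 76 [-0.0265  0.0174  0.0259 -0.0106  0.0001] -0.0899
-0.08 174 [-0.0261  0.0158  0.0242 -0.0103  0.0075] -0.0798
-0.07 86 [-0.0245 -0.0189  0.0234 -0.0095  0.0072] -0.0699
-0.06 87 [-0.0228  0.0157  0.021  -0.0094  0.0068] -0.06
-0.05 151 [-0.0211  0.0013  0.0192 -0.0141  0.0116] -0.05
-0.04 350 [-0.0184  0.0053  0.0174 -0.012   0.0134] -0.04
-0.03 572 [-0.0166 -0.0002  0.0154 -0.0095  0.0137] -0.03
```

Call:
apply_moves(motion=[[[-0.1,-0.2,-0.5],0],[[-0.1,-0.2,-1.5],0],[[-0.1,-0.2,-2.5],0],[[-0.1,-0.2,-3.2],0],[[-0.1,-0.2,-3.2],0],[[-0.1,-0.2,-3.2],0]])

```text
clock: 16.15
tool_pos: [0.5573, -0.2318, 0.2337]
orientation: [-180.0, -0.0, -173.1]
force: [0.2, 0.6, -0.6]
opening: 0.0332
```

```bash
cat > chk.py <<'E'
from blk import *
def go(t):
    T=ctrl.get_obs();print(T['clock'],np.round(T['tool_pos'],4),np.round(T['orientation'],2),np.round(T['force'],1),T['opening'],'e,h',np.round([(T['tool_pos']-O)@e,(T['tool_pos']-O)@h],4))
    for s,c in (('scene',(190,270,170,250)),('side',(170,290,310,430))):
        im,d=ctrl.snapshot(s);np.savez(s+t+'.npz',im=im,d=d,P=pts(s,d));a,b,e_,f=c;cv2.imwrite(f'pics/{s}{t}.png',cv2.resize(im[a:b,e_:f],(400,400),interpolation=2))
    a=cv2.hconcat([cv2.imread(f'pics/{s}{t}.png') for s in('scene','side')]);cv2.imwrite(f'pics/b{t}.png',a)
    wshot('w'+t)
E
python3 -c "
from chk import *
go('11')"
```

```text
16.15 [ 0.5573 -0.2318  0.2337] [-1.7999e+02 -4.0000e-02 -1.7311e+02] [ 0.2  0.6 -0.6] 0.033227178883341105 e,h [-0.0541  0.0583]
16.25 [ 0.5576 -0.2318  0.2343] [-1.7998e+02  3.0000e-02 -1.7310e+02] [ 0.4 -0.6 -0.7] 0.0335
```

View pics/b11.png

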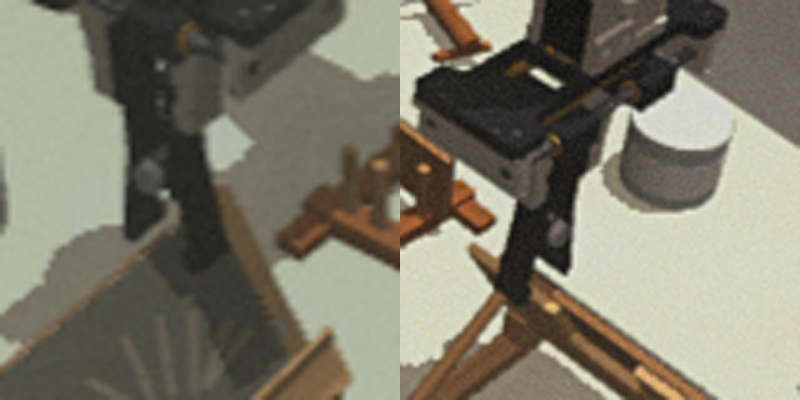

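View pics/w11.png

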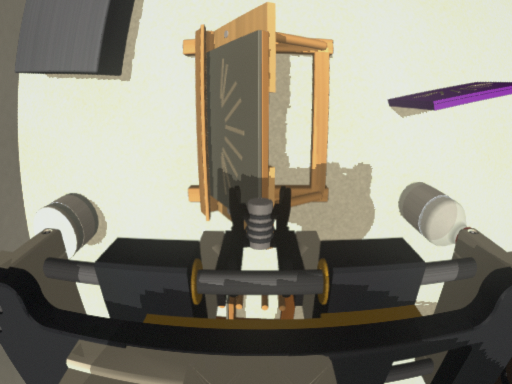

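Call:
apply_moves(motion=[[[0.03,0,-0.5],0],[[0.05,0,-1.0],0],[[0.05,0,-1.0],0]])

```text
clock: 16.6
tool_pos: [0.5573, -0.2315, 0.2229]
orientation: [180.0, -0.1, -173.1]
force: [-0.2, 1.0, -1.1]
opening: 0.0335
```

Call:
apply_moves(motion=[[[0,0,-0.4],0],[[0,0,-0.7],0],[[0,0,-0.7],0],[[0,0,-0.7],0]])

```text
clock: 17.0
tool_pos: [0.5578, -0.2317, 0.2169]
orientation: [-180.0, -0.0, -173.1]
force: [0.0, -0.0, -0.5]
opening: 0.0331
```

```bash
python3 -c "
from chk import *
go('12')"
```

```text
17.0 [ 0.5578 -0.2317  0.2169] [-1.8000e+02 -1.0000e-02 -1.7311e+02] [ 0.  -0.  -0.5] 0.03311987377948749 e,h [-0.0536  0.0583]
17.1 [ 0.5579 -0.2318  0.2171] [-1.7999e+02  1.0000e-02 -1.7311e+02] [-0.2 -0.1 -1.2] 0.0331
```

View pics/b12.png

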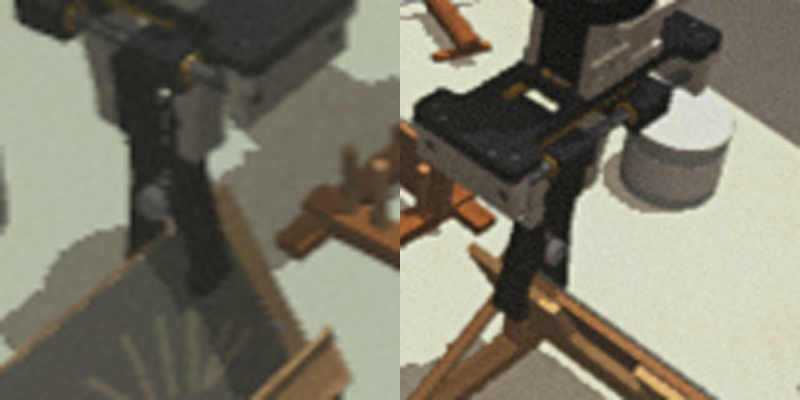

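Call:
apply_moves(motion=[[[0,0,-0.2],0],[[0.02,0,-0.3],0],[[0.02,0,-0.3],0]])

```text
clock: 17.45
tool_pos: [0.5583, -0.2318, 0.214]
orientation: [-180.0, 0.0, -173.1]
force: [1.2, -0.4, -0.9]
opening: 0.033
```

Call:
apply_moves(motion=[[[0,0,-0.1],0],[[0.02,0,-0.2],0],[[0.02,0,-0.2],0]])

```text
clock: 17.75
tool_pos: [0.5589, -0.2318, 0.2123]
orientation: [-180.0, 0.1, -173.1]
force: [2.0, 0.9, 0.4]
opening: 0.0332
```

Call:
apply_moves(hand=4.0, motion=[[[0.03,0,0],0],[[0.03,0,0],0],[[0.03,0,0],0]])

```text
clock: 18.05
tool_pos: [0.5585, -0.2317, 0.212]
orientation: [-180.0, 0.0, -173.1]
force: [2.0, 0.5, -0.0]
opening: 0.04
```

```bash
python3 -c "
from chk import *
go('13')"
```

```text
18.05 [ 0.5585 -0.2317  0.212 ] [-180.      0.   -173.11] [ 2.   0.5 -0. ] 0.040005188869236034 e,h [-0.0528  0.0582]
18.15 [ 0.5585 -0.2318  0.212 ] [-180.      0.   -173.11] [2.5 0.7 1.5] 0.0399
```

View pics/b13.png

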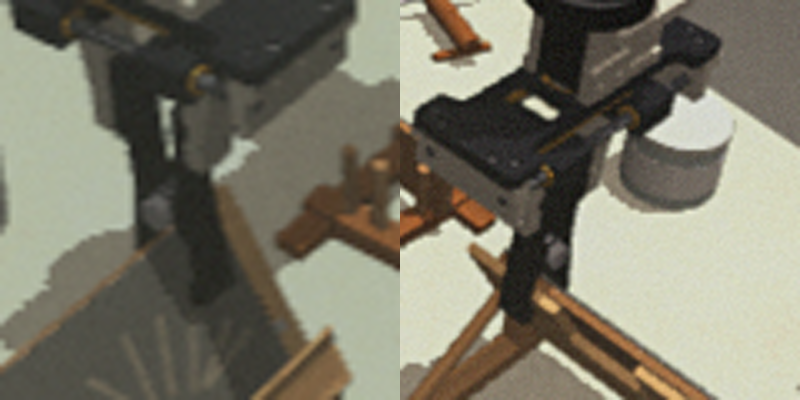

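View pics/w13.png

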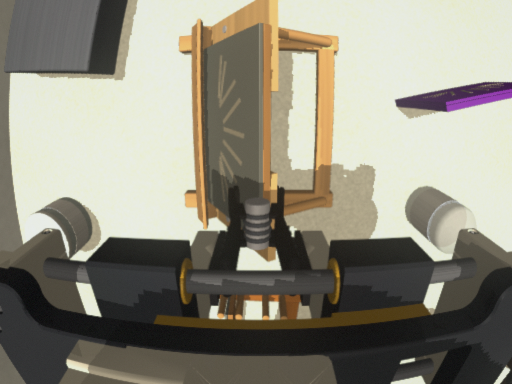

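Call:
apply_moves(hand=5.5, motion=[[[-0.3,-0.04,0],0],[[-0.6,-0.07,0],0],[[-0.9,-0.11,0],0],[[-1.2,-0.15,0],0],[[-1.5,-0.18,0],0],[[-1.5,-0.18,0],0]])

```text
clock: 18.8
tool_pos: [0.543, -0.2336, 0.2121]
orientation: [180.0, -0.0, -173.1]
force: [-1.2, 0.3, -0.5]
opening: 0.0548
```

```bash
python3 -c "
from chk import *
go('14')"
```

```text
18.8 [ 0.543  -0.2336  0.2121] [ 180.     -0.   -173.12] [-1.2  0.3 -0.5] 0.05484330927595198 e,h [-0.0684  0.0582]
18.9 [ 0.5433 -0.2336  0.2121] [-1.8000e+02 -1.0000e-02 -1.7311e+02] [-1.6  0.3 -0.4] 0.0552
```

View pics/b14.png

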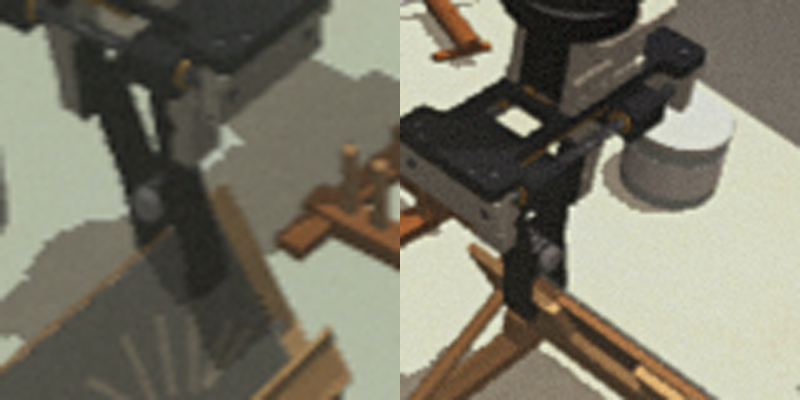

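View pics/w14.png

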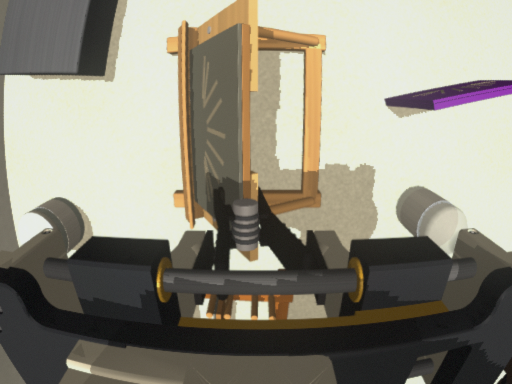

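Call:
apply_moves(hand=7.2, motion=[[[-0.3,-0.04,0],0],[[-0.7,-0.08,0],0],[[-1.1,-0.13,0],0],[[-1.5,-0.18,0],0],[[-1.8,-0.22,0],0],[[-1.8,-0.22,0],0]])

```text
clock: 19.55
tool_pos: [0.525, -0.2358, 0.2122]
orientation: [-180.0, 0.0, -173.1]
force: [-1.6, 0.1, 0.3]
opening: 0.0717
```

```bash
python3 -c "
from chk import *
go('15')"
```

```text
19.55 [ 0.525  -0.2358  0.2122] [-1.8000e+02  1.0000e-02 -1.7312e+02] [-1.6  0.1  0.3] 0.07174729906713556 e,h [-0.0865  0.0582]
19.65 [ 0.5253 -0.2359  0.2122] [-1.7999e+02 -1.0000e-02 -1.7312e+02] [-2.3  0.6  0.5] 0.0721
```

View pics/b15.png

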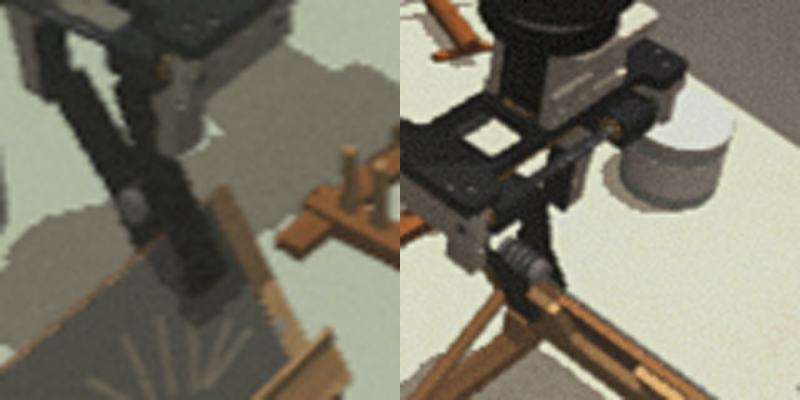

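View pics/w15.png

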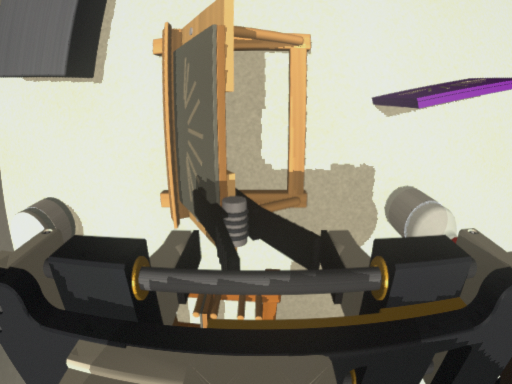

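Call:
apply_moves(hand=8.7, motion=[[[-0.3,-0.04,0],0],[[-0.7,-0.08,0],0],[[-0.7,-0.08,0],0],[[-0.7,-0.08,0],0]])

```text
clock: 20.1
tool_pos: [0.5186, -0.2366, 0.2121]
orientation: [-180.0, 0.0, -173.1]
force: [-0.2, 0.4, -0.5]
opening: 0.0868
```

```bash
cat > clamp.py <<'E'
from blk import *
def cl(files,T=None):
    for f in files:
        D=np.load(f+'.npz');P=D['P'];d=D['d'];I=D['im'].astype(int);q=P-O;re=q@e;rh=q@h;z=P[...,2]
        k=(d>0)&(abs(rh-.06)<.017)&(re<-.02)&(re>-.17)&(z>.115)&(z<.26)&(I.max(2)<75)&((q@n>.013)|(q@n<-.01)|(q@u>.125))
        print(f,k.sum())
        for lo in np.arange(.11,.25,.01):
            m=k&(z>=lo)&(z<lo+.01)
            if m.sum()>4:print(round(lo,2),m.sum(),'e',np.round(np.percentile(re[m],[1,20,50,80,99]),4),'h',np.round(np.percentile(rh[m],[1,99]),4))
E
python3 -c "
from chk import *
go('16')
from clamp import *
cl(['w16','scene16'])"
```

```text
20.1 [ 0.5186 -0.2366  0.2121] [-1.7999e+02  3.0000e-02 -1.7311e+02] [-0.2  0.4 -0.5] 0.08675327865244721 e,h [-0.093   0.0582]
20.2 [ 0.5187 -0.2366  0.2121] [-1.7999e+02  2.0000e-02 -1.7311e+02] [ 0.5 -0.   0.7] 0.0868
w16 6543
0.12 5 e [-0.0676 -0.0669 -0.0316 -0.0299 -0.0295] h [0.0489 0.0543]
0.13 97 e [-0.0718 -0.0678 -0.0336 -0.0313 -0.0299] h [0.0488 0.0702]
0.14 144 e [-0.0779 -0.0407 -0.0384 -0.0361 -0.0342] h [0.0486 0.0703]
0.15 170 e [-0.0837 -0.0493 -0.0444 -0.0422 -0.0405] h [0.0485 0.0715]
0.16 403 e [-0.0896 -0.0851 -0.0816 -0.0499 -0.0465] h [0.044  0.0705]
0.17 907 e [-0.0967 -0.0918 -0.081  -0.0599 -0.0526] h [0.0482 0.0713]
0.18 590 e [-0.1065 -0.1021 -0.0987 -0.0637 -0.0582] h [0.0481 0.0706]
0.19 582 e [-0.1135 -0.1108 -0.1076 -0.0696 -0.0621] h [0.0482 0.0706]
0.2 659 e [-0.1225 -0.1189 -0.1159 -0.0724 -0.0657] h [0.0481 0.0707]
0.21 966 e [-0.1393 -0.1276 -0.1231 -0.0714 -0.0489] h [0.0483 0.0706]
0.22 586 e [-0.1409 -0.1373 -0.0753 -0.0501 -0.0465] h [0.0482 0.0672]
0.23 583 e [-0.1405 -0.1372 -0.0794 -0.0502 -0.0466] h [0.0483 0.0632]
0.24 434 e [-0.1409 -0
[... 340 characters left out ...]
]
0.16 62 e [-0.0865 -0.0704 -0.05   -0.0457 -0.0426] h [0.044  0.0714]
0.17 87 e [-0.0952 -0.0897 -0.0725 -0.0535 -0.0488] h [0.0451 0.0706]
0.18 78 e [-0.1048 -0.0988 -0.0926 -0.0575 -0.0543] h [0.0501 0.0722]
0.19 60 e [-0.1123 -0.1072 -0.1023 -0.0614 -0.0589] h [0.0488 0.0686]
0.2 59 e [-0.119  -0.1146 -0.1102 -0.0653 -0.0607] h [0.0487 0.0684]
0.21 72 e [-0.1391 -0.1244 -0.1173 -0.0686 -0.0422] h [0.0485 0.0725]
0.22 74 e [-0.1413 -0.135  -0.0729 -0.0449 -0.0309] h [0.0484 0.0714]
0.23 62 e [-0.1434 -0.1361 -0.0769 -0.0456 -0.0307] h [0.0488 0.0675]
0.24 43 e [-0.1409 -0.1366 -0.1336 -0.0312 -0.029 ] h [0.0482 0.0662]
0.25 21 e [-0.1409 -0.1378 -0.1354 -0.1344 -0.0285] h [0.0486 0.0619]
```

View pics/b16.png

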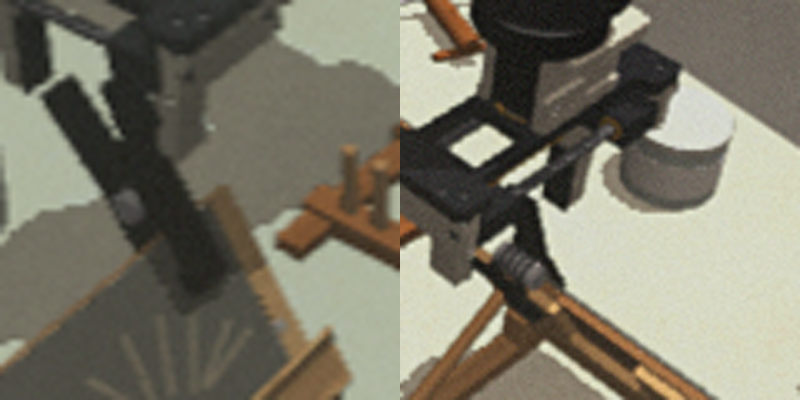

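View pics/w16.png

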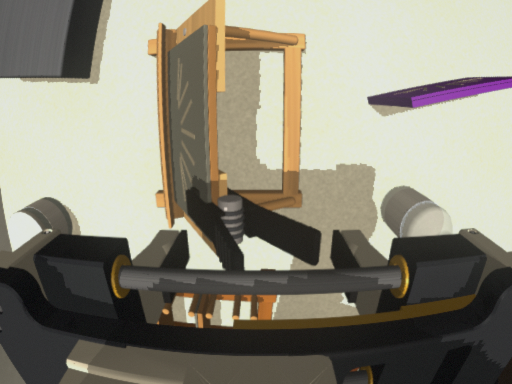

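Call:
apply_moves(motion=[[[-0.2,-0.02,0],0],[[-0.2,-0.02,0.5],0],[[-0.2,-0.02,2],0],[[-0.2,-0.02,4],0],[[-0.2,-0.02,7],0],[[-0.2,-0.02,10],0],[[-0.2,-0.02,12],0],[[-0.2,-2,12],0],[[-0.2,-4,12],0],[[-0.2,-4,12],0]])

```text
clock: 21.25
tool_pos: [0.5164, -0.278, 0.3322]
orientation: [-180.0, -0.0, -173.2]
force: [-0.6, -0.1, -0.5]
opening: 0.0873
```

```bash
python3 -c "
from chk import *
go('17')
run('s17')
from clamp import *
cl(['w17','scene17','side17'])"
```

```text
21.25 [ 0.5164 -0.278   0.3322] [-179.98   -0.   -173.19] [-0.6 -0.1 -0.5] 0.0873188328652274 e,h [-0.1002  0.0174]
21.35 [ 0.5163 -0.2767  0.332 ] [ 1.7999e+02 -1.0000e-02 -1.7317e+02] [ 0.2  0.2 -0.4] 0.0871
21.45 [ 0.51640096 -0.27618635  0.33205124] [-0.3  0.8 -0. ] 0.08699810943603607
2123 yaw,elev [ 6.75 29.93] sd 0.0016 c nhu [ 0.0101 -0.0074  0.0704]
h [-0.0828 -0.0812  0.0825  0.0861] u [0.0211 0.0225 0.1201 0.1298] n [0.0068 0.0101 0.0133]
w17 1865
0.13 70 e [-0.0723 -0.0443 -0.0338 -0.0316 -0.0299] h [0.0486 0.0712]
0.14 57 e [-0.0776 -0.0407 -0.0386 -0.0368 -0.0355] h [0.049  0.0696]
0.15 68 e [-0.084  -0.0804 -0.0446 -0.0422 -0.0405] h [0.0489 0.0702]
0.16 168 e [-0.0889 -0.0849 -0.0807 -0.0488 -0.0456] h [0.0439 0.0709]
0.17 347 e [-0.0974 -0.0921 -0.0808 -0.0571 -0.0516] h [0.0489 0.0708]
0.18 213 e [-0.1055 -0.1019 -0.0979 -0.0609 -0.0574] h [0.0489 0.0703]
0.19 204 e [-0.113  -0.1103 -0.1067 -0.0666 -0.0616] h [0.049  0.0701]
0.2 230 e [-0.1219 -0.1189 -0.1158 -0.0713 -0.0652] h [0.0488 0.0702]
0.21 247 e [-0.1287 -0.1265 -0.1229 -0.0714 -0.0681] h [0.0485 0.0703]
0.
[... 1346 characters left out ...]
]
0.15 15 e [-0.0861 -0.0837 -0.082  -0.0782 -0.0461] h [0.0481 0.068 ]
0.16 36 e [-0.0924 -0.0842 -0.08   -0.057  -0.0508] h [0.0453 0.0748]
0.17 79 e [-0.096  -0.0826 -0.0765 -0.0659 -0.0569] h [0.0439 0.0732]
0.18 35 e [-0.1079 -0.0987 -0.0667 -0.0654 -0.0631] h [0.0486 0.0706]
0.19 26 e [-0.116  -0.1089 -0.07   -0.0689 -0.0653] h [0.0484 0.0682]
0.2 27 e [-0.1233 -0.1174 -0.0732 -0.0714 -0.0693] h [0.0488 0.0701]
0.21 49 e [-0.1297 -0.1285 -0.1259 -0.0761 -0.074 ] h [0.0482 0.071 ]
0.22 19 e [-0.0824 -0.0813 -0.0799 -0.0786 -0.0769] h [0.0493 0.0695]
0.23 23 e [-0.086  -0.0842 -0.0837 -0.0826 -0.0812] h [0.0488 0.0693]
0.24 15 e [-0.0862 -0.0852 -0.0847 -0.0823 -0.0813] h [0.0518 0.0694]
```

View pics/b17.png

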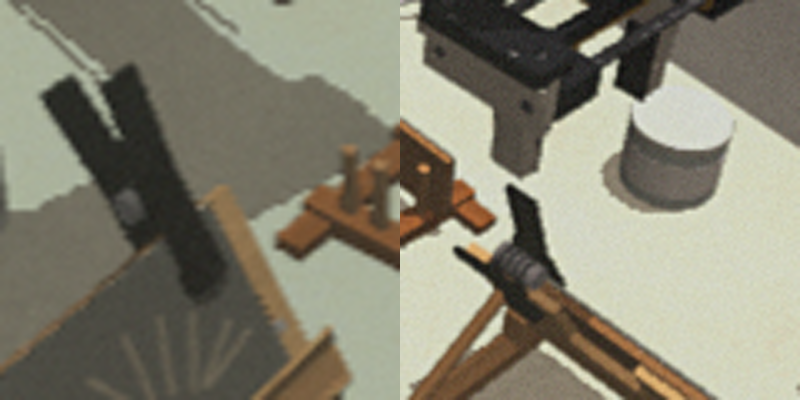

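View pics/s17.png

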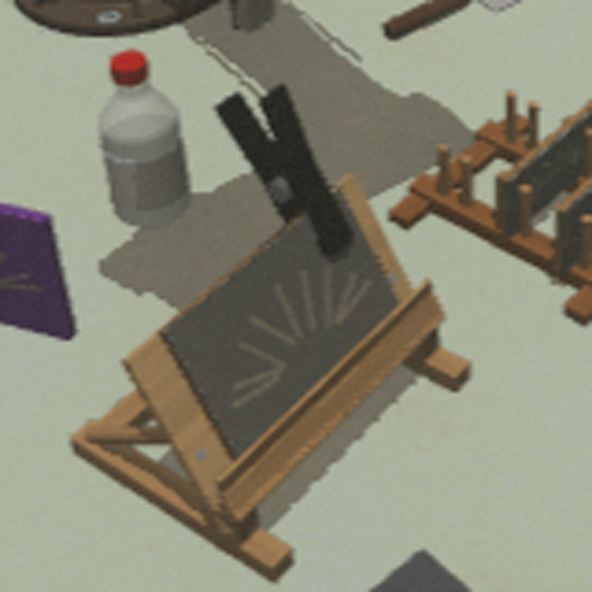

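View pics/w17.png

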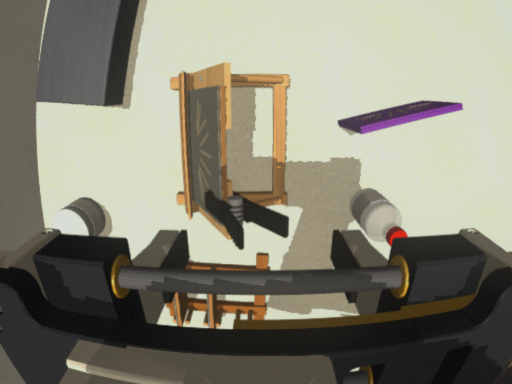

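```bash
python3 -c "
from h import *
im,d=ctrl.snapshot('scene');cv2.imwrite('pics/end.png',im)
ctrl.close_job();print(ctrl.get_obs()['clock'])"
```

```text
the job is handed in; nothing more can be done
the job is handed in; nothing more can be done
```

View pics/end.png

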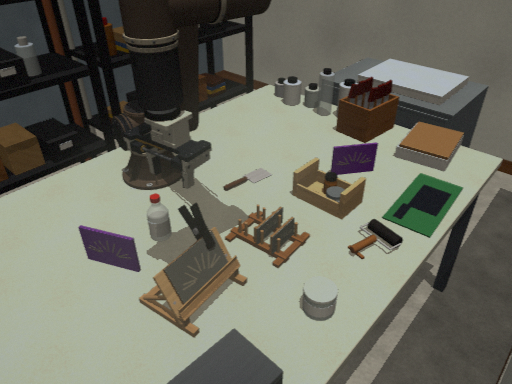

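The big lino block is on the easel and clamped. I handed the job in at about 21.5 s, well inside the 58 s limit.

- **Block:** It went from the rack into the ledge groove, was leaned back gently between the loosened fingers, and was released. It lies flat on the backboard, lino side out, at 29.9 degrees of lean with its face 10 mm off the board. Its top is 120 mm up the slope, so it is fully down in the groove. Its centre is within about 2 mm of the notch middle.
- **Clamp:** It pinches block and board together about 60 mm to the robot's left of the notch, aligned with the slope and square to the edge. The bite on the board is about 30 mm, and the handle spread of about 57 mm matches an 18 mm pinch.
- **Everything else:** In the last picture, the small blocks, tin, jar and purple look-alikes are where they were at the start. The gripper was open and clear of everything.

**Disagreement between cameras:** The scene and wrist cameras differed by about 2 mm across the easel. I used the wrist reading for the clamp, and no check failed.

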